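# Sort full and empty specimen tins by weight and shut the stock drawer

## Robot

A 7-joint arm with a two-finger parallel gripper is mounted at the origin on a cart in front of the work surface, level with it; the furniture and walls round the work are solid. World frame = base frame: x ahead of the robot, y to its left, z up, the work surface at z = 0. Lengths are in m, angles in rad, forces in N, time in s.
With the tool pointing down it reaches from about 0.4 to 0.85 m from the base axis. Payload 10.4 kg.
Tool frame: the origin (TCP) lies between the finger pads; the fingertips stand manip.finger_overhang ahead of it and the grasp point (between the pads) lies 11 mm behind it (manip.finger_overhang is the distance from the TCP to the fingertips, in m); x points along the fingers, z is the direction in which the jaws open and shut, and the axes are right-handed (so a half turn about x gives the same grasp; the last joint's range is limited). The gripper opens to 85 mm and grips with 20 to 120 N. Pads are 22 mm wide; open, the fingers measure 114 mm over their backs; the gripper's body (76 mm by 85 mm) begins 54 mm behind the grasp point. The pads swing forward as they close: fully open they stand 13 mm farther back than shut.
Start: joints at [1.131, 0.332, -0.065, 1.46, 0.022, 1.35, -0.088], TCP at [0.253, -0.572, 0.203] pointing down, gripper open.
Joint ranges: [-2.6, 2.6], [-0.5, 2.12], [-1.47, 1.34], [0.16, 2.42], [-1.27, 4.41], [0.06, 2.06], [-2.6, 2.6]. Speed limits (rad/s): [2.22, 2.22, 2.79, 2.79, 3.14, 3.14, 3.14].

## Interface

Orientations are given as a unit quaternion [x, y, z, w].
In Python, from workcell import get_obs, camera, workorder, manip gives the robot as it stands. The module is installed in compiled form; this text tells all that it offers.
- The arm moves only by the tool play_rows, never from a script. Its argument "increments" is text: rows parted by semicolons, each of 4 numbers parted by spaces: the shift along the tool's x, y, z in m, then the turn about the tool's x in rad. A call has 1 to 20 rows; each row shifts and turns the pose as measured when the row begins, along the tool's axes as they then stand; what a row does not reach is not made up. A row lasts 1/10 s, in which the tool goes at most 50 mm and 8.59 degrees, less where a joint would pass 70% of its speed; a pose out of reach is approached as far as the arm can. A call is refused whole if a number of a shift passes 0.05 or a number of a turn 0.15, either way. A call with a gripper value outside its range is refused whole. "hand" is the gripper command: -1 is fully open, 1 is shut, values between are in proportion, set as the call begins (left out, the last holds). The fingers move at their own pace and stop on an object; "squeeze" is the grip in N (left out, the last holds). Time passes only in rows, so rows that do not move let the fingers close. It gives the time, the measured TCP pose, the force and the opening at its end, in the units of the state.
- get_obs(): the state, without advancing time (a new reading comes with each control period).
- camera(name): name is "scene" or "top" or "wrist"; returns a dict with "img" (400x640x3 uint8, blue, green, red), "fov_y" (degrees; the focal length in pixels is half the picture's height over the tangent of half this angle, whatever the lens; pixels are square), "cx", "cy" (the principal point, pixels), "R" (3x3) and "t" (3): a world point X has camera coordinates R X + t; the wrist camera has in their place "tool_from_camera" (4x4, takes a point from camera to tool coordinates, whose origin is the TCP and whose axes are the tool frame's). Camera axes: x right, y down, z forward; pixel columns grow to the right and rows downward; lengths in m; the calibration is good to about 2 mm. A picture is of the moment at which its call begins: read the wrist's pose just before it. There is no depth.
- workorder.hand_in(): hands the job in, once; it reports no verdict.
The state is a dict: "clock": time; "joint_pos": joint angles; "joint_velocities": joint speeds; "tau": joint torques, N m; "position": TCP position; "ee_rot": TCP orientation; "ft_force": force on the tool from outside, world axes, zero at the start; "torque": the same for the moment, N m; "grip_width": opening from 0.0 (shut) to 1.0 (fully open).
Only numpy, scipy, OpenCV 4.12 (cv2) and the standard library are available. Lean on these libraries where they do the work, as an engineer would, in place of code of your own. Each camera call takes 0.05 s, during which the arm holds its last target.

## Task

Pull open the drawer of the small stock cabinet, then lift each of the look-alike square metal tins on the table to feel whether it is full or empty: set every full one on the floor of the drawer and every empty one in the shallow plywood tray, none stacked on another. When all are sorted, push the drawer gently but fully home, and leave the loose mineral specimens on the table where they are.

Things in the scene. Friction and masses are not known exactly. Their poses are not given: they have to be found in the camera images.
- tin_a: square slip-lid aluminium tin, 50 x 50 mm and 46 mm tall, origin at the centre of its underside, z up. All six look alike; a full one weighs about 450 g (370 to 550 g) and an empty one about 60 g (50 to 72 g), so lifting tells. The lid stays on. Only 4 to 6 are there, at least one full and one empty; neither name nor place tells which; fillings cannot be seen or read.
- tin_b: square slip-lid aluminium tin, 50 x 50 mm and 46 mm tall, origin at the centre of its underside, z up. All six look alike; a full one weighs about 450 g (370 to 550 g) and an empty one about 60 g (50 to 72 g), so lifting tells. The lid stays on. Only 4 to 6 are there, at least one full and one empty; neither name nor place tells which; fillings cannot be seen or read.
- tin_c: square slip-lid aluminium tin, 50 x 50 mm and 46 mm tall, origin at the centre of its underside, z up. All six look alike; a full one weighs about 450 g (370 to 550 g) and an empty one about 60 g (50 to 72 g), so lifting tells. The lid stays on. Only 4 to 6 are there, at least one full and one empty; neither name nor place tells which; fillings cannot be seen or read.
- tin_d: square slip-lid aluminium tin, 50 x 50 mm and 46 mm tall, origin at the centre of its underside, z up. All six look alike; a full one weighs about 450 g (370 to 550 g) and an empty one about 60 g (50 to 72 g), so lifting tells. The lid stays on. Only 4 to 6 are there, at least one full and one empty; neither name nor place tells which; fillings cannot be seen or read.
- tin_e: square slip-lid aluminium tin, 50 x 50 mm and 46 mm tall, origin at the centre of its underside, z up. All six look alike; a full one weighs about 450 g (370 to 550 g) and an empty one about 60 g (50 to 72 g), so lifting tells. The lid stays on. Only 4 to 6 are there, at least one full and one empty; neither name nor place tells which; fillings cannot be seen or read.
- tin_f: square slip-lid aluminium tin, 50 x 50 mm and 46 mm tall, origin at the centre of its underside, z up. All six look alike; a full one weighs about 450 g (370 to 550 g) and an empty one about 60 g (50 to 72 g), so lifting tells. The lid stays on. Only 4 to 6 are there, at least one full and one empty; neither name nor place tells which; fillings cannot be seen or read.
- stock: small wooden cabinet with one drawer, fixed, 240 mm deep (x), 310 mm wide (y), 100 mm tall; origin at the centre of its underside; its front faces its own -x, towards the robot
- stock_drawer0 (a joint): the cabinet's only drawer: 0 = shut, grows in metres as it slides out along the cabinet's -x, up to 0.166; sliding friction about 1 N, it stays where it is left. It starts shut or up to 15 mm ajar
- stock_drawer0_handle (a point): middle of the drawer's bar handle: a straight round steel bar 11 mm thick and 120 mm long along the cabinet's y, 35 mm in front of the drawer's front panel (30 mm clear behind the bar), 62 mm above the table; moves with the drawer, axes as the cabinet's
- drawer_floor (a point): centre of the drawer's inner floor, 22 mm above the table; axes as the cabinet's; moves with the drawer. The inner floor measures 195 mm along x and 268 mm along y; the side and front walls rise 56 mm above it (the front panel to about 70 mm); the cabinet's roof is 66 mm above the floor. With the drawer right out, the cabinet's front edge lies about 60 mm to the +x side of this point and all that is nearer is open from above
- tray: shallow open plywood tray, fixed to the table; origin at the centre of its underside, its inner floor 5 mm above; inside 100 mm along its x and 210 mm along its y, walls 5 mm thick and 13 mm above that floor; behind the tins
- garnet: bystander: a loose garnet crystal about 40 mm across and 37 mm tall; origin at the centre of its underside
- fluorite: bystander: a loose cluster of three fluorite cubes, 33 x 49 x 35 mm; origin at the centre of its underside. It lies beside the near corner (about x 0.55, y -0.27) of the fixed wooden display crate on the right, which is 180 to 330 mm tall: carry things round it
Not all that is in view belongs to the job. Leave any orange look-alike of the tin_b alone. What is shaped like the tin_f but red is not meant.

How it is judged:
By the outcome, as a careful person would: the job done as asked, in the order asked, and still so for the second after the job is handed in, with the robot touching nothing.
Of fill_a, fill_b, fill_c only 1 to 2 are there at a start; the rules pass over those that are not, and their reading is None.
Of tin_d, tin_e, tin_f only 1 to 3 are there at a start; the rules pass over those that are not, and their reading is None.
At some moment in a run one of tin_a, tin_b, tin_c, tin_d, tin_e, tin_f may be knocked a few centimetres aside while the robot is not near it.
Once in a run the grip may slacken for a moment while it holds something.
It also fails if it takes over 210 s, if anything falls off the work surface, if the arm or the gripper's body presses on something with over 40 N, if the wrist force passes 120 N, or if a joint passes its speed limit or range.

## Working session

There is one attempt and no reset: what is moved stays moved. The work goes in short steps, Python scripts to look and compute and a tool call to move; the robot and the scene stay as the last step left them, time stands still between calls to the robot, and variables do not carry over. Pictures are saved under pics/ and viewed, and the job is handed in when it is done.

Besides the shell and the picture viewer there is one more tool, called by a JSON object that holds its "method" and its "body". play_rows: Moves the arm, as the interface text tells. Its arguments: {"type":"object","properties":{"increments":{"type":"string"},"hand":{"type":"number"},"squeeze":{"type":"number"}},"required":["increments"]}

```bash
mkdir -p pics; python3 - <<'E'
from workcell import get_obs, camera, workorder, manip
import cv2,numpy as np
o=get_obs()
for k,v in o.items(): print(k,np.round(v,3))
print([a for a in dir(manip) if a[0]!='_'], manip.finger_overhang)
for n in ['scene','top','wrist']:
    c=camera(n); cv2.imwrite(f'pics/{n}0.png',c['img']); print(n,{k:np.round(v,3).tolist() for k,v in c.items() if k!='img'})
E
```

```text
clock 0.0
joint_pos [ 1.131  0.333 -0.065  1.461  0.022  1.35  -0.089]
joint_velocities [-0.001 -0.001  0.001 -0.    -0.001 -0.     0.001]
tau [ 2.0000e-03 -6.2544e+01  5.0000e-02 -3.9161e+01  1.6000e-02  1.0000e-02
 -0.0000e+00]
position [ 0.253 -0.571  0.203]
ee_rot [ 0.386  0.593 -0.385  0.592]
ft_force [-0.008  0.68  -0.655]
torque [ 0.016  0.004 -0.033]
grip_width 0.995
['MotionError', 'finger_overhang'] 0.008
scene {'fov_y': 47.603, 'cx': 320.92, 'cy': 202.447, 'R': [[-0.59, -0.808, 0.004], [-0.445, 0.32, -0.836], [0.674, -0.495, -0.548]], 't': [0.304, 0.324, 0.821]}
top {'fov_y': 57.465, 'cx': 315.22, 'cy': 202.811, 'R': [[0.143, -0.99, 0.004], [-0.968, -0.141, -0.209], [0.207, 0.026, -0.978]], 't': [-0.099, 0.552, 0.942]}
wrist {'fov_y': 59.14, 'cx': 316.085, 'cy': 197.975, 'tool_from_camera': [[-0.0, -0.276, 0.961, -0.171], [-0.001, -0.961, -0.276, 0.069], [1.0, -0.001, -0.0, -0.001], [0.0, 0.0, 0.0, 1.0]]}
```

View pics/scene0.png

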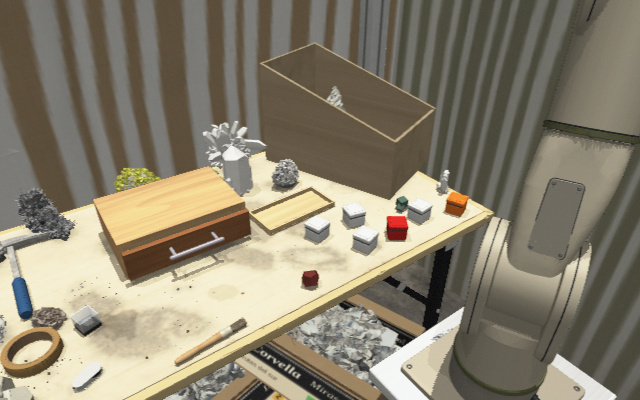

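View pics/top0.png

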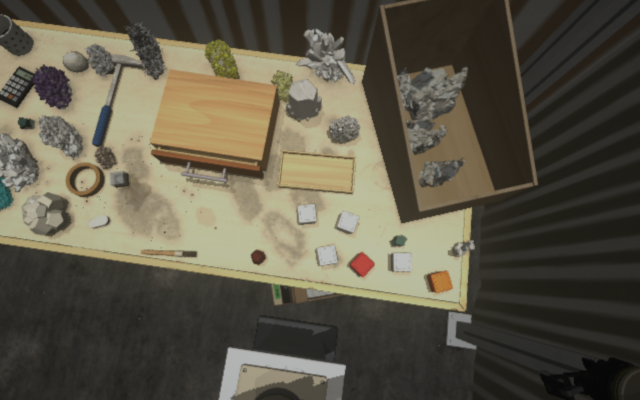

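View pics/wrist0.png

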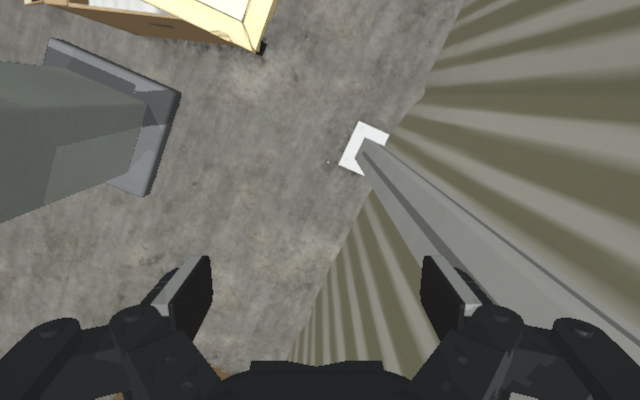

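```bash
python3 - <<'E'
import cv2,numpy as np
t=cv2.imread('pics/top0.png');s=cv2.imread('pics/scene0.png')
a=cv2.resize(t[190:300,280:480],(800,440),interpolation=cv2.INTER_CUBIC)
b=cv2.resize(t[140:220,80:280],(800,320),interpolation=cv2.INTER_CUBIC)
cv2.imwrite('pics/c1.png',a);cv2.imwrite('pics/c2.png',b)
cv2.imwrite('pics/c3.png',np.hstack([cv2.resize(s[290:350,50:130],(400,300),interpolation=cv2.INTER_CUBIC),cv2.resize(s[180:240,390:470],(400,300),interpolation=cv2.INTER_CUBIC)]))
E
```

```text
(no output)
```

View pics/c1.png

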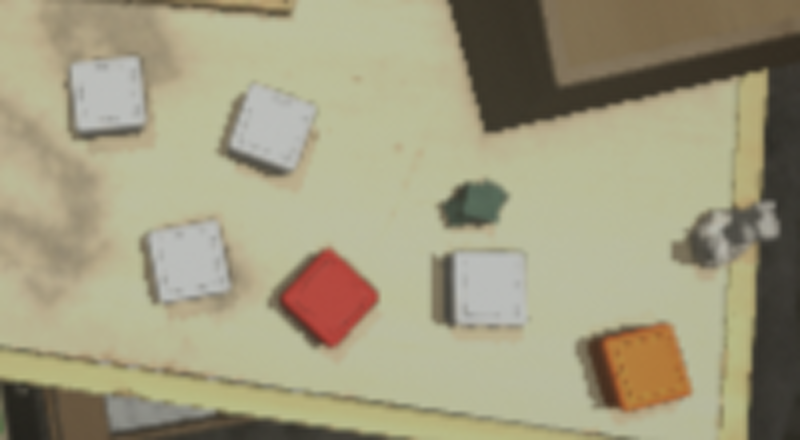

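View pics/c2.png

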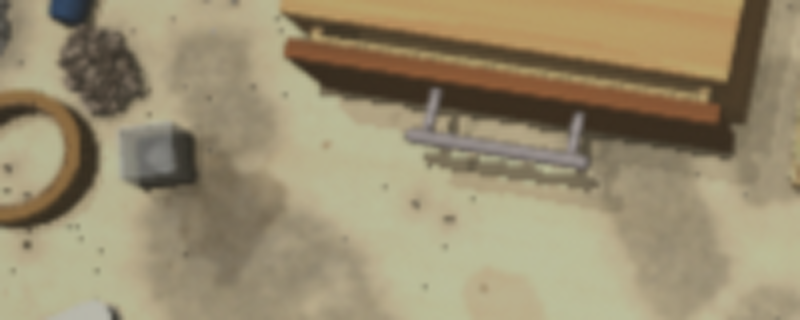

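View pics/c3.png

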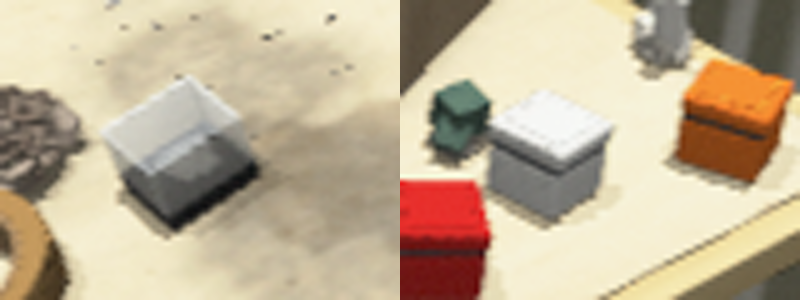

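```bash
cat > h.py <<'E'
import cv2,numpy as np
from workcell import get_obs, camera
from scipy.spatial.transform import Rotation as Ro
def cam(n):
    o=get_obs(); c=camera(n)
    f=200/np.tan(np.radians(c['fov_y'])/2); c['K']=np.array([[f,0,c['cx']],[0,f,c['cy']],[0,0,1]])
    if n=='wrist':
        T=np.eye(4);T[:3,:3]=Ro.from_quat(o['ee_rot']).as_matrix();T[:3,3]=o['position']
        W=T@np.array(c['tool_from_camera']); c['R']=W[:3,:3].T; c['t']=-c['R']@W[:3,3]
    c['R']=np.array(c['R']);c['t']=np.array(c['t']);return c
def bp(c,uv,z):
    uv=np.atleast_2d(np.array(uv,float)); d=np.c_[uv,np.ones(len(uv))]@np.linalg.inv(c['K']).T@c['R']
    C=-c['R'].T@c['t']; s=(z-C[2])/d[:,2]; return (C+s[:,None]*d)[:,:2]
def proj(c,X):
    p=np.atleast_2d(X)@c['R'].T+c['t']; p=p@c['K'].T; return p[:,:2]/p[:,2:]
def rect(c,mask,z):
    """tin outlines from mask"""
    out=[]
    n,l,st,ce=cv2.connectedComponentsWithStats(mask.astype(np.uint8))
    for i in range(1,n):
        if st[i,4]<80: continue
        ct,_=cv2.findContours((l==i).astype(np.uint8),cv2.RETR_EXTERNAL,cv2.CHAIN_APPROX_NONE)
        w=bp(c,ct[0][:,0,:],z); r=cv2.minAreaRect((w*1000).astype(np.float32))
        out.append((ce[i].round(0),np.round(r[0],1),np.round(r[1],1),round(r[2],1)))
    return out
def tip():
    o=get_obs(); M=Ro.from_quat(o['ee_rot']).as_matrix(); print('clock',o['clock'],'pos',np.round(o['position'],4),'grip',round(o['grip_width'],3),'f',np.round(o['ft_force'],2)); print('toolx',M[:,0].round(3),'y',M[:,1].round(3),'z',M[:,2].round(3)); return o,M
def mv(tgt,yaw=None):
    """how far to go in tool axes; yaw=world angle of jaw axis deg"""
    o,M=tip(); print('tool delta',np.round(M.T@(np.array(tgt)-o['position']),4))
    if yaw is not None:
        z=M[:,2]; a=np.degrees(np.arctan2(z[1],z[0])); d=(yaw-a+90)%180-90
        print('jaw',round(a,1),'turn world',round(d,1),'tool rad',round(-np.radians(d),3))
def save(c,n,box=None,s=1):
    i=c['img']
    if box: i=i[box[1]:box[3],box[0]:box[2]]
    cv2.imwrite(f'pics/{n}.png',cv2.resize(i,None,fx=s,fy=s,interpolation=cv2.INTER_CUBIC))
E
python3 - <<'E'
from h import *
tip()
c=cam('top'); h=cv2.cvtColor(c['img'],cv2.COLOR_BGR2HSV)
for p in [(306,213),(401,262),(350,250),(395,255),(300,170)]: print(p,h[p[1],p[0]])
m=(h[...,1]<35)&(h[...,2]>160); m[:,:285]=0;m[:190]=0;m[300:]=0;m[:,430:]=0
for r in rect(c,m,0.046): print(*r)
print('handle ends',bp(c,[(184,174),(226,181)],0.062))
print('crop c2 handle',bp(c,[(80+408/4,140+135/4),(80+587/4,140+162/4)],0.062))
print('tray',bp(c,[(284,153),(354,158),(352,193),(278,188)],0.018))
print('cab roof',bp(c,[(170,72),(278,86),(262,162),(151,149)],0.1))
print('garnet,fluor',bp(c,[(258,257),(399,240)],0.018))
print('red,or',bp(c,[(361,264),(440,281)],0.046))
print('crate corner', bp(c,[(401,220),(470,205)],0.0))
E
```

```text
clock 0.15 pos [ 0.2529 -0.5712  0.2027] grip 0.999 f [ 0.1  -0.05 -0.47]
toolx [-0.     0.001 -1.   ] y [ 0.914  0.405 -0.   ] z [ 0.405 -0.914 -0.001]
(306, 213) [ 40   4 190]
(401, 262) [ 60   3 189]
(350, 250) [ 31  42 190]
(395, 255) [ 50   4 186]
(300, 170) [ 25  85 186]
[307. 213.] [532.8   1.1] [47.4 47.3] 14.5
[348. 221.] [ 526.3 -114.3] [48.8 47.5] 77.4
[327. 255.] [427.1 -69.9] [48.  47.4] 18.4
[403. 262.] [ 437.3 -273.7] [47.9 45.9] 5.6
handle ends [[0.58880336 0.35361925]
 [0.58579928 0.23441229]]
crop c2 handle [[0.58871132 0.35926536]
 [0.58750579 0.23263738]]
tray [[ 0.70463247  0.0948115 ]
 [ 0.71900578 -0.11093176]
 [ 0.61326814 -0.1180232 ]
 [ 0.59729884  0.09485217]]
cab roof [[0.86891659 0.44283115]
 [0.87032742 0.13225538]
 [0.64269144 0.13802063]
 [0.63571831 0.44169876]]
garnet,fluor [[ 0.39497247  0.11730114]
 [ 0.49789478 -0.26476737]]
red,or [[ 0.41505602 -0.16386211]
 [ 0.40079273 -0.37719419]]
crate corner [[ 0.55874102 -0.26885119]
 [ 0.63160118 -0.46347152]]
```

```bash
python3 - <<'E'
from h import *
mv([0.5,0.295,0.2],0)
E
```

```text
clock 0.2 pos [ 0.253  -0.5713  0.2029] grip 1.002 f [-0.38  0.59  0.04]
toolx [-0.     0.001 -1.   ] y [0.914 0.405 0.   ] z [ 0.405 -0.914 -0.001]
tool delta [ 0.0034  0.5766 -0.6921]
jaw -66.1 turn world 66.1 tool rad -1.154
```

{"method": "play_rows", "body": {"increments": "0 0.03 -0.036 0;0 0.03 -0.036 0;0 0.03 -0.036 0;0 0.03 -0.036 0;0 0.03 -0.036 0;0 0.03 -0.036 0;0 0.03 -0.036 0;0 0.03 -0.036 0", "hand": 0.4, "squeeze": 40}}

```text
clock: 1.0
position: [0.3555, -0.2028, 0.1996]
ee_rot: [0.388, 0.592, -0.389, 0.589]
ft_force: [1.4, -0.9, 0.5]
grip_width: 0.297
```

{"method": "play_rows", "body": {"increments": "0 0.03 -0.036 0;0 0.03 -0.036 0;0 0.03 -0.036 0;0 0.03 -0.036 0;0 0.03 -0.036 0;0 0.03 -0.036 0;0 0.03 -0.036 0;0 0 0 -0.13;0 0 0 -0.14;0 0 0 -0.14;0 0 0 -0.14;0 0 0 -0.14;0 0 0 -0.14;0 0 0 -0.14;0 0 0 -0.14"}}

```text
clock: 2.5
position: [0.4486, 0.1341, 0.1997]
ee_rot: [0.003, 0.707, -0.003, 0.707]
ft_force: [-0.6, 0.3, 0.7]
grip_width: 0.3
```

```bash
python3 - <<'E'
from h import *
mv([0.588,0.295,0.16],0)
print(get_obs()['joint_pos'])
c=cam('wrist'); save(c,'w1')
E
```

```text
clock 2.5 pos [0.4486 0.1341 0.1997] grip 0.3 f [-0.56  0.31  0.66]
toolx [-0. -0. -1.] y [ 0.009  1.    -0.   ] z [ 1.    -0.009 -0.   ]
tool delta [0.0396 0.1622 0.138 ]
jaw -0.5 turn world 0.5 tool rad -0.009
[ 0.50649697  0.04248073 -0.89983552  1.82320159  0.03486644  1.29246901
 -0.41120381]
```

View pics/w1.png

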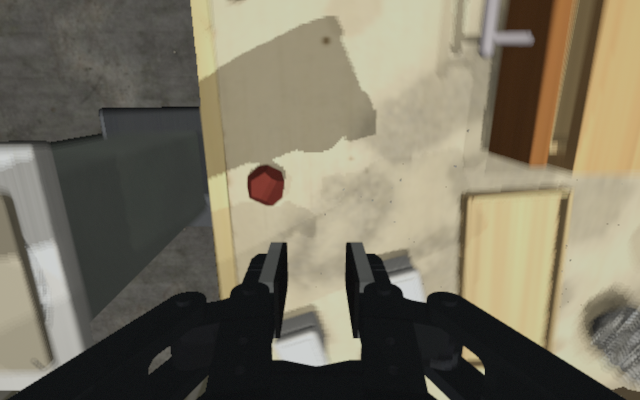

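{"method": "play_rows", "body": {"increments": "0 0.04 0.03 0;0 0.04 0.03 0;0 0.03 0.03 0;0 0 0.03 0;0 0 0.018 0"}}

```text
clock: 3.05
position: [0.5906, 0.2441, 0.199]
ee_rot: [0.004, 0.706, -0.01, 0.708]
ft_force: [-0.6, 0.1, 0.1]
grip_width: 0.303
```

```bash
python3 - <<'E'
from h import *
mv([0.588,0.295,0.16],0)
c=cam('wrist'); save(c,'w2')
import pickle; pickle.dump(c,open('w2.p','wb'))
E
```

```text
clock 3.05 pos [0.5906 0.2441 0.199 ] grip 0.303 f [-0.64  0.07  0.11]
toolx [ 0.003 -0.008 -1.   ] y [ 0.02   1.    -0.008] z [ 1.    -0.02   0.003]
tool delta [ 0.0386  0.0511 -0.0037]
jaw -1.1 turn world 1.1 tool rad -0.02
```

View pics/w2.png

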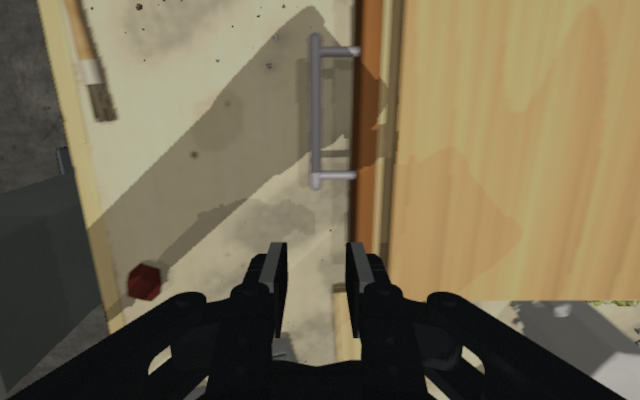

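```bash
python3 - <<'E'
from h import *
import pickle; c=pickle.load(open('w2.p','rb'))
print('bar',bp(c,[(315,40),(316,182)],0.062))
print('panel top',bp(c,[(383,50),(378,240)],0.092))
print('roof front',bp(c,[(401,50),(394,290)],0.1))
E
```

```text
bar [[0.5910283  0.35711212]
 [0.5893852  0.23989459]]
panel top [[0.64038792 0.34534458]
 [0.64108519 0.19541882]]
roof front [[0.65169558 0.34422948]
 [0.65478364 0.15187477]]
```

{"method": "play_rows", "body": {"increments": "0.04 0.027 0 0;0.04 0.027 0 0;0.035 0 0 0;0.03 0 0 0;0.003 0 0 0"}}

```text
clock: 3.6
position: [0.596, 0.2987, 0.0444]
ee_rot: [0.012, 0.706, -0.016, 0.708]
ft_force: [0.4, -0.5, -0.3]
grip_width: 0.295
```

```bash
python3 - <<'E'
from h import *
mv([0.590,0.297,0.051],0)
E
```

```text
clock 3.6 pos [0.596  0.2987 0.0444] grip 0.295 f [ 0.4  -0.49 -0.29]
toolx [ 0.004 -0.006 -1.   ] y [ 0.04   0.999 -0.006] z [ 0.999 -0.04   0.004]
tool delta [-0.0066 -0.002  -0.0059]
jaw -2.3 turn world 2.3 tool rad -0.04
```

{"method": "play_rows", "body": {"increments": "-0.006 -0.002 -0.006 -0.04;0 0 0 0"}}

```text
clock: 3.8
position: [0.5897, 0.2967, 0.051]
ee_rot: [-0.001, 0.706, -0.003, 0.708]
ft_force: [-0.1, 0.3, -0.1]
grip_width: 0.302
```

{"method": "play_rows", "body": {"increments": "0 0 0 0;0 0 0 0;0 0 0 0;0 0 0 0", "hand": 1, "squeeze": 40}}

```text
clock: 4.2
position: [0.5923, 0.2967, 0.0545]
ee_rot: [0.002, 0.705, -0.005, 0.71]
ft_force: [1.2, 0.5, -1.5]
grip_width: -0.001
```

```bash
python3 - <<'E'
from h import *
mv([0.590,0.297,0.051],0)
c=cam('wrist'); save(c,'w3'); c=cam('scene'); save(c,'s3',(80,150,280,300),4)
E
```

```text
clock 4.2 pos [0.5923 0.2967 0.0545] grip -0.001 f [ 1.23  0.48 -1.54]
toolx [ 0.007 -0.005 -1.   ] y [ 0.01   1.    -0.005] z [ 1.    -0.01   0.007]
tool delta [ 0.0035  0.0003 -0.0023]
jaw -0.6 turn world 0.6 tool rad -0.01
```

View pics/w3.png

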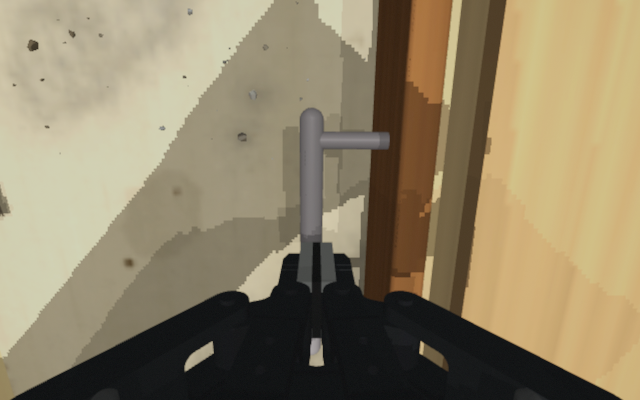

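View pics/s3.png

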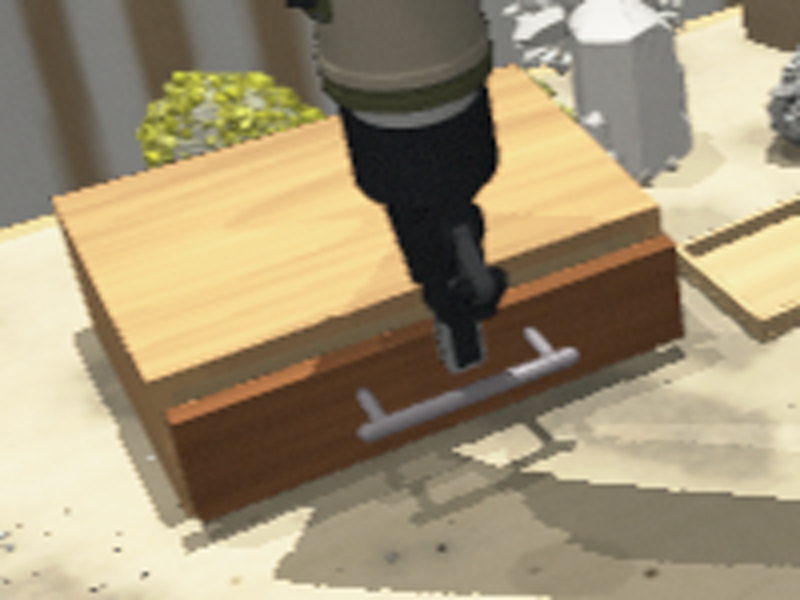

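```bash
python3 - <<'E'
from h import *
c=cam('scene')
for X in ([.5923,.2967,.0545],[.5923,.2967,.0465],[.590,.297,.062],[.592,.297,.075],[.605,.297,.062],[.605,.297,.05]):
    p=proj(c,X)[0]; print(X,((p-[80,150])*4).round(0))
print(bp(c,[(80+478/4,150+397/4)],0.062), bp(c,[(80+370/4,150+435/4),(80+570/4,150+357/4)],0.062))
c=cam('wrist')
for X in ([.5923,.2967,.0545],[.5923,.2967,.0465],[.590,.297,.062],[.590,.35,.062]): print(X,proj(c,X)[0])
print(bp(c,[(311,120),(311,220)],0.062))
c=cam('top'); save(c,'t3',(130,130,250,220),6)
E
```

```text
[0.5923, 0.2967, 0.0545] [469. 401.]
[0.5923, 0.2967, 0.0465] [471. 412.]
[0.59, 0.297, 0.062] [468. 393.]
[0.592, 0.297, 0.075] [464. 373.]
[0.605, 0.297, 0.062] [458. 380.]
[0.605, 0.297, 0.05] [461. 396.]
[[0.58338172 0.29408605]] [[0.58720325 0.35615705]
 [0.58656658 0.23520242]]
[0.5923, 0.2967, 0.0545] [319.76249867 237.55032242]
[0.5923, 0.2967, 0.0465] [319.5120542  231.80495597]
[0.59, 0.297, 0.062] [315.40153847 242.89330968]
[0.59, 0.35, 0.062] [314.14583515 135.62522694]
[[0.58866418 0.35699449]
 [0.5879788  0.30914464]]
```

View pics/t3.png

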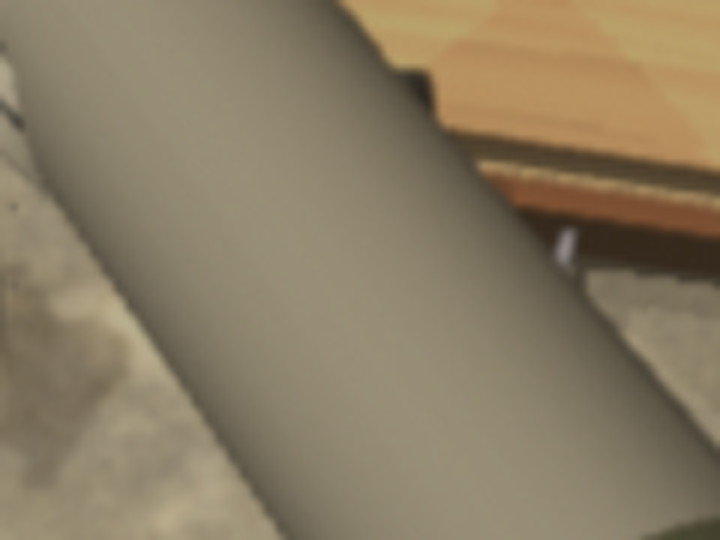

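{"method": "play_rows", "body": {"increments": "-0.04 0 0 0;-0.03 0 0 0;0 -0.03 -0.04 0;0 -0.03 -0.04 0;0 -0.03 -0.01 0;0 0 0 0"}}

```text
clock: 5.05
position: [0.4976, 0.2068, 0.125]
ee_rot: [0.002, 0.705, -0.005, 0.709]
ft_force: [1.0, 0.2, -0.6]
grip_width: -0.0
```

```bash
python3 - <<'E'
from h import *
o,M=tip()
c=cam('scene');P=np.array(o['position'])
u=proj(c,P)[0]; print(u, proj(c,P+M[:,0]*.008)); u=u.round().astype(int)
b=(u[0]-50,u[1]-60,u[0]+50,u[1]+40); print(b); save(c,'s4',b,6)
E
```

```text
clock 5.05 pos [0.4976 0.2068 0.125 ] grip -0.0 f [ 1.03  0.23 -0.63]
toolx [ 0.005 -0.004 -1.   ] y [ 0.009  1.    -0.004] z [ 1.    -0.009  0.005]
[249.26069691 232.02050717] [[249.56831386 234.94037592]]
(np.int64(199), np.int64(172), np.int64(299), np.int64(272))
```

View pics/s4.png

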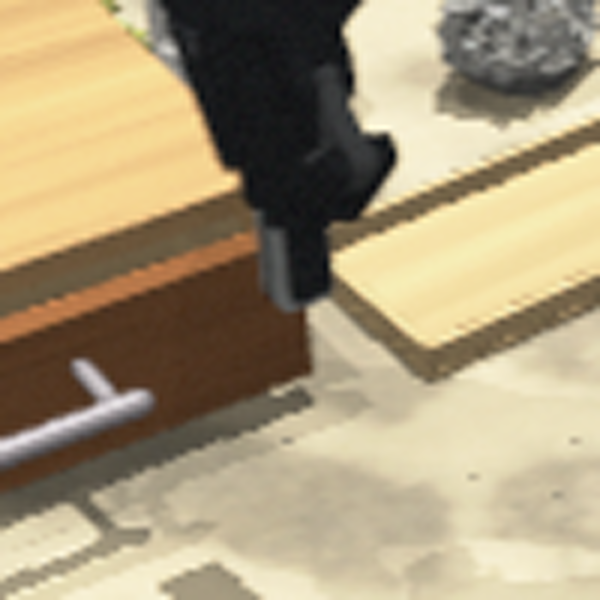

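{"method": "play_rows", "body": {"increments": "0.03 0 0 0;0.03 0 0 0;0.02 0 0 0;0.01 0 0 0;0.005 0 0 0;0.003 0 0 0;0 0 0 0"}}

```text
clock: 5.8
position: [0.5012, 0.2149, 0.0266]
ee_rot: [0.002, 0.704, -0.001, 0.711]
ft_force: [-0.3, -0.6, 1.0]
grip_width: 0.001
```

```bash
python3 - <<'E'
from h import *
o,M=tip()
c=cam('scene');P=np.array(o['position'])
u=proj(c,P)[0]; print(u, proj(c,P+M[:,0]*.008)); u=u.round().astype(int)
b=(u[0]-50,u[1]-60,u[0]+50,u[1]+40); print(b); save(c,'s5',b,6)
c=cam('wrist'); save(c,'w5')
E
```

```text
clock 5.8 pos [0.5012 0.2149 0.0266] grip 0.001 f [-0.31 -0.59  1.01]
toolx [ 0.01   0.002 -1.   ] y [0.004 1.    0.002] z [ 1.    -0.004  0.01 ]
[248.92585353 266.92549749] [[249.19008856 269.54974055]]
(np.int64(199), np.int64(207), np.int64(299), np.int64(307))
```

View pics/s5.png

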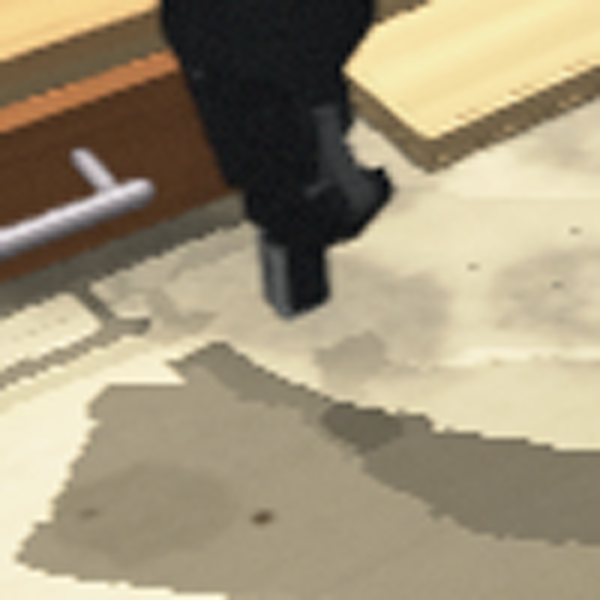

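View pics/w5.png

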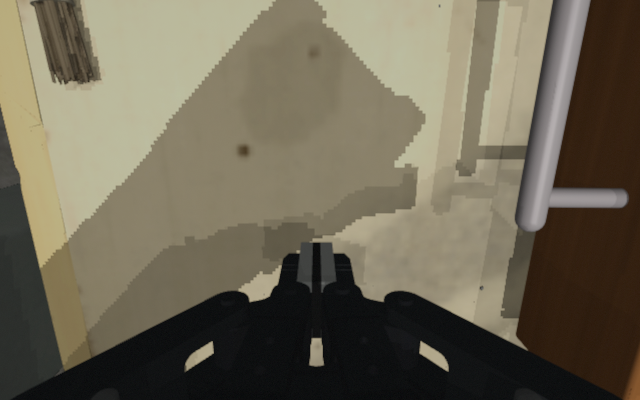

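{"method": "play_rows", "body": {"increments": "0.01 0 0 0;0.01 0 0 0;0.007 0 0 0;0 0 0 0"}}

```text
clock: 6.3
position: [0.5027, 0.2147, -0.0011]
ee_rot: [0.003, 0.703, -0.001, 0.712]
ft_force: [-0.6, -0.3, 0.2]
grip_width: 0.001
```

{"method": "play_rows", "body": {"increments": "0.004 0 0 0;0.004 0 0 0;0.004 0 0 0;0 0 0 0"}}

```text
clock: 6.7
position: [0.5029, 0.2148, -0.0143]
ee_rot: [0.003, 0.703, -0.001, 0.712]
ft_force: [-0.0, -0.3, -0.1]
grip_width: 0.001
```

{"method": "play_rows", "body": {"increments": "0.003 0 0 0;0 0 0 0;0.003 0 0 0;0 0 0 0"}}

```text
clock: 7.1
position: [0.5032, 0.2149, -0.0205]
ee_rot: [0.003, 0.702, -0.001, 0.712]
ft_force: [0.2, -0.2, 0.6]
grip_width: -0.004
```

{"method": "play_rows", "body": {"increments": "0.003 0 0 0;0 0 0 0;0.002 0 0 0;0 0 0 0"}}

```text
clock: 7.5
position: [0.5034, 0.2149, -0.0258]
ee_rot: [0.003, 0.702, -0.001, 0.712]
ft_force: [0.1, 0.4, 0.0]
grip_width: 0.002
```

```bash
python3 - <<'E'
from h import *
o,M=tip()
c=cam('scene');P=np.array(o['position'])
u=proj(c,P)[0]; print(u, proj(c,P+M[:,0]*.008)); u=u.round().astype(int)
b=(u[0]-50,u[1]-60,u[0]+50,u[1]+40); print(b); save(c,'s6',b,6)
E
```

```text
clock 7.5 pos [ 0.5034  0.2149 -0.0258] grip 0.002 f [0.15 0.38 0.03]
toolx [ 0.013  0.003 -1.   ] y [0.005 1.    0.003] z [ 1.    -0.005  0.013]
[250.30647448 283.32835025] [[250.55092623 285.80479322]]
(np.int64(200), np.int64(223), np.int64(300), np.int64(323))
```

View pics/s6.png

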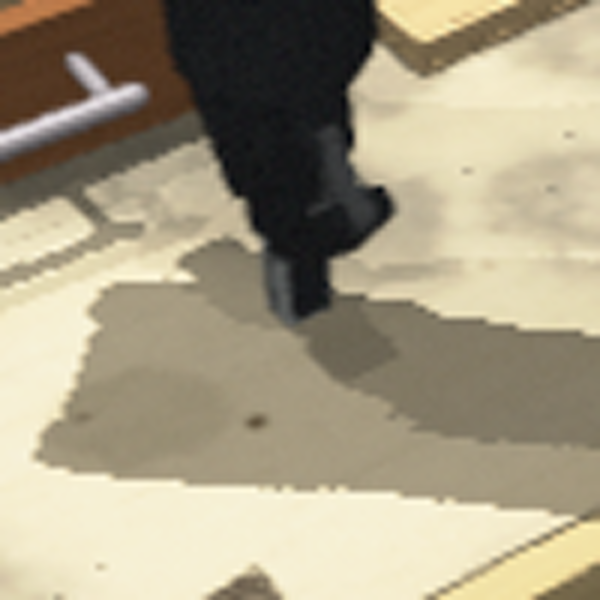

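{"method": "play_rows", "body": {"increments": "0.003 0 0 0;0 0 0 0;0.002 0 0 0;0 0 0 0"}}

```text
clock: 7.95
position: [0.5044, 0.2156, -0.0274]
ee_rot: [0.002, 0.702, -0.002, 0.713]
ft_force: [0.2, -0.9, -1.1]
grip_width: 0.004
```

{"method": "play_rows", "body": {"increments": "0.002 0 0 0;0 0 0 0;0.002 0 0 0;0 0 0 0"}}

```text
clock: 8.35
position: [0.5055, 0.2161, -0.0276]
ee_rot: [0.001, 0.701, -0.002, 0.714]
ft_force: [0.6, -0.3, 0.4]
grip_width: -0.002
```

{"method": "play_rows", "body": {"increments": "-0.04 0 0 0;-0.04 0 0 0;-0.04 0 0 0;0 0.03 0.03 0;0 0.03 0.03 0;0 0.02 0.025 0;0 0 0 0", "hand": 0.4}}

```text
clock: 9.05
position: [0.5938, 0.2938, 0.0976]
ee_rot: [0.003, 0.699, -0.006, 0.715]
ft_force: [-0.9, -0.5, -0.5]
grip_width: 0.299
```

```bash
python3 - <<'E'
from h import *
mv([0.590,0.297,0.0155],0)
E
```

```text
clock 9.05 pos [0.5938 0.2938 0.0976] grip 0.299 f [-0.88 -0.54 -0.54]
toolx [ 0.022 -0.005 -1.   ] y [ 0.013  1.    -0.004] z [ 1.    -0.013  0.022]
tool delta [ 0.0819  0.0035 -0.0056]
jaw -0.7 turn world 0.7 tool rad -0.013
```

{"method": "play_rows", "body": {"increments": "0.02 0.0035 -0.0056 -0.013;0.02 0 0 0;0.02 0 0 0;0.02 0 0 0;0 0 0 0"}}

```text
clock: 9.55
position: [0.5916, 0.2988, 0.0156]
ee_rot: [-0.001, 0.697, -0.0, 0.717]
ft_force: [0.3, -0.4, 5.7]
grip_width: 0.301
```

```bash
python3 - <<'E'
from h import *
mv([0.590,0.297,0.0155],0)
c=cam('wrist'); save(c,'w7')
E
```

```text
clock 9.55 pos [0.5916 0.2988 0.0156] grip 0.301 f [ 0.29 -0.44  5.66]
toolx [ 0.027 -0.001 -1.   ] y [-0.001  1.    -0.001] z [1.    0.001 0.027]
tool delta [ 0.0001 -0.0018 -0.0016]
jaw 0.1 turn world -0.1 tool rad 0.001
```

View pics/w7.png

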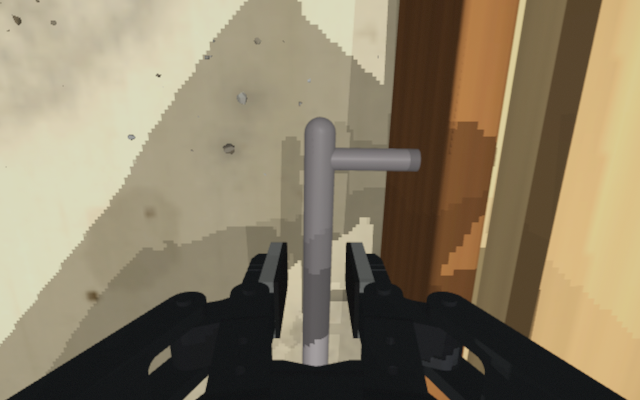

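{"method": "play_rows", "body": {"increments": "-0.005 0 -0.0015 0;0 0 0 0"}}

```text
clock: 9.8
position: [0.5886, 0.298, 0.0201]
ee_rot: [-0.001, 0.698, -0.0, 0.716]
ft_force: [0.5, 0.1, -0.3]
grip_width: 0.299
```

{"method": "play_rows", "body": {"increments": "0 0 0 0;0 0 0 0;0 0 0 0;0 0 0 0", "hand": 1, "squeeze": 40}}

```text
clock: 10.2
position: [0.5885, 0.2977, 0.0201]
ee_rot: [-0.001, 0.698, -0.0, 0.716]
ft_force: [0.7, 1.8, 1.5]
grip_width: 0.108
```

{"method": "play_rows", "body": {"increments": "-0.0003 0 -0.01 0;-0.0005 0 -0.02 0;-0.0005 0 -0.02 0;-0.0005 0 -0.02 0;-0.0005 0 -0.02 0;0 0 0 0"}}

```text
clock: 10.8
position: [0.4947, 0.2995, 0.0201]
ee_rot: [0.0, 0.697, 0.001, 0.717]
ft_force: [-1.6, 0.7, -2.0]
grip_width: 0.107
```

```bash
python3 - <<'E'
from h import *
mv([0.435,0.2975,0.020],0)
E
```

```text
clock 10.8 pos [0.4947 0.2995 0.0201] grip 0.107 f [-1.58  0.73 -2.03]
toolx [ 0.027  0.002 -1.   ] y [-0.     1.     0.002] z [1.    0.    0.027]
tool delta [-0.0015 -0.0019 -0.0596]
jaw 0.0 turn world -0.0 tool rad 0.0
```

{"method": "play_rows", "body": {"increments": "-0.0005 -0.001 -0.02 0;-0.0005 0 -0.02 0;-0.0003 0 -0.01 0;-0.0002 0 -0.008 0;0 0 0 0"}}

```text
clock: 11.3
position: [0.4374, 0.3007, 0.0201]
ee_rot: [0.003, 0.695, 0.003, 0.719]
ft_force: [0.6, 2.9, -6.6]
grip_width: 0.109
```

{"method": "play_rows", "body": {"increments": "0 0 -0.005 0;0 0 -0.005 0;0 0 0 0"}}

```text
clock: 11.6
position: [0.4388, 0.3011, 0.0201]
ee_rot: [0.008, 0.69, 0.004, 0.724]
ft_force: [-1.8, 2.7, -3.6]
grip_width: 0.111
```

```bash
python3 - <<'E'
from h import *
mv([0.435,0.2975,0.020],0)
c=cam('scene'); save(c,'s8')
E
```

```text
clock 11.6 pos [0.4388 0.3011 0.0201] grip 0.111 f [-1.83  2.66 -3.61]
toolx [ 0.049  0.017 -0.999] y [0.006 1.    0.018] z [ 0.999 -0.007  0.049]
tool delta [-0.0002 -0.0036 -0.0038]
jaw -0.4 turn world 0.4 tool rad -0.007
```

View pics/s8.png

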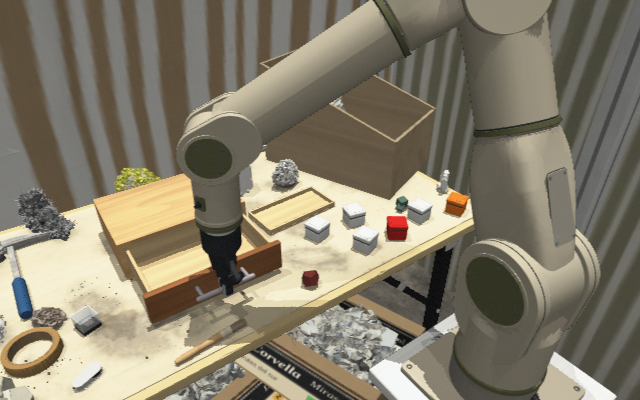

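{"method": "play_rows", "body": {"increments": "0 0 0 0;0 0 0 0;-0.01 0 0 0;-0.03 0 0 0;-0.04 0 0 0;-0.04 0 0 0;-0.02 -0.02 0 0;0 0 0 0", "hand": 0.4}}

```text
clock: 12.45
position: [0.4299, 0.278, 0.1669]
ee_rot: [0.006, 0.691, 0.004, 0.723]
ft_force: [0.9, -0.6, -0.7]
grip_width: 0.301
```

```bash
cat > find.py <<'E'
from h import *
import sys
def find(pr=True):
    c=cam('top'); h=cv2.cvtColor(c['img'],cv2.COLOR_BGR2HSV)
    m=(h[...,1]<35)&(h[...,2]>150); m[:,:140]=0;m[:130]=0;m[300:]=0;m[:,430:]=0
    for r in rect(c,m,0.046): print(*r)
    return c
E
python3 - <<'E'
from find import *
c=find(); save(c,'t9')
mv([0.52,0.0,0.12],14.5)
E
```

```text
[307. 213.] [532.4   1.6] [48. 49.] 14.5
[348. 221.] [ 526.1 -113.9] [49.5 48.1] 77.4
[328. 256.] [424.3 -74.7] [50.8 49.8] 19.4
[403. 262.] [ 436.4 -273.5] [47.8 48.5] 8.2
clock 12.5 pos [0.4294 0.2791 0.166 ] grip 0.301 f [-0.2   0.18  0.49]
toolx [ 0.044  0.014 -0.999] y [0.001 1.    0.014] z [ 0.999 -0.002  0.044]
tool delta [ 0.0459 -0.2796  0.089 ]
jaw -0.1 turn world 14.6 tool rad -0.255
```

View pics/t9.png

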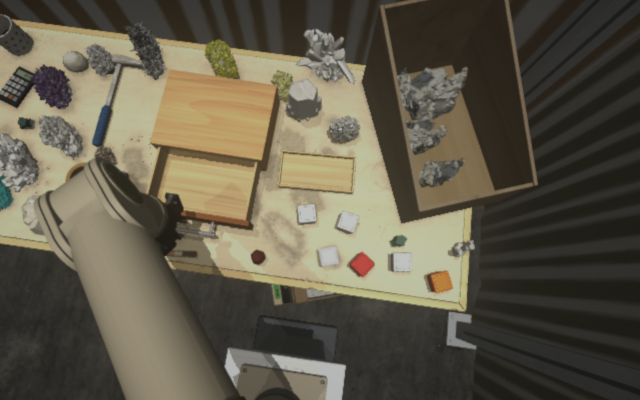

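{"method": "play_rows", "body": {"increments": "0 -0.04 0.013 -0.1;0 -0.045 0.013 -0.1;0 -0.045 0.013 -0.055;0 -0.045 0.02 0;0 -0.045 0.02 0;0 -0.03 0.02 0;0 0 0 0", "hand": -1}}

```text
clock: 13.2
position: [0.5722, 0.0506, 0.164]
ee_rot: [-0.093, 0.686, 0.098, 0.715]
ft_force: [-0.1, 0.4, 0.0]
grip_width: 0.998
```

```bash
cat >> h.py <<'E'
def mg(G,yaw=None):
    """G = wanted world grasp point (actual pads, 46.5 mm behind TCP)"""
    o=get_obs(); M=Ro.from_quat(o['ee_rot']).as_matrix(); mv(np.array(G)+0.0465*M[:,0],yaw)
E
python3 - <<'E'
from h import *
mg([0.5325,0.0013,0.1],14.5)
c=cam('wrist'); save(c,'w10')
E
```

```text
clock 13.2 pos [0.5722 0.0506 0.164 ] grip 0.998 f [-0.13  0.44  0.05]
toolx [ 0.039  0.013 -0.999] y [-0.268  0.963  0.002] z [0.963 0.268 0.041]
tool delta [ 0.1083 -0.037  -0.0541]
jaw 15.6 turn world -1.1 tool rad 0.018
```

View pics/w10.png

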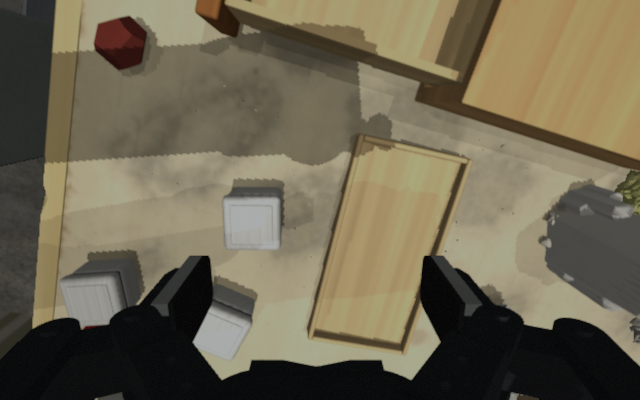

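```bash
python3 - <<'E'
from h import *
c=cam('wrist')
w=bp(c,[(223,197),(279,195),(282,249),(226,249)],.046);print(w,w.mean(0))
print('tray',bp(c,[(360,136),(468,159),(405,350),(310,335)],.018), bp(c,[(360,136),(468,159),(405,350),(310,335)],.018).mean(0))
print('drawer',bp(c,[(228,10),(470,75)],.078))
E
```

```text
[[ 0.50116877  0.02284322]
 [ 0.54612087  0.03669581]
 [ 0.56066569 -0.01070295]
 [ 0.51320958 -0.02306122]] [0.53029123 0.00644371]
tray [[ 0.60286115  0.10059768]
 [ 0.70584273  0.10717747]
 [ 0.71910321 -0.104405  ]
 [ 0.61457692 -0.11075187]] [ 0.660596   -0.00184543]
drawer [[0.48359558 0.15850707]
 [0.65359887 0.16492039]]
```

```bash
python3 - <<'E'
from h import *
mg([0.531,0.004,0.02],16)
E
```

```text
clock 13.3 pos [0.5697 0.055  0.1644] grip 1.004 f [-0.82  0.78  0.58]
toolx [ 0.038  0.014 -0.999] y [-0.273  0.962  0.003] z [0.961 0.273 0.041]
tool delta [ 0.1885 -0.0389 -0.057 ]
jaw 15.9 turn world 0.1 tool rad -0.002
```

{"method": "play_rows", "body": {"increments": "0.03 -0.02 -0.03 0;0.03 -0.018 -0.027 0;0 0 0 0"}}

```text
clock: 13.6
position: [0.5242, 0.0094, 0.0991]
ee_rot: [-0.097, 0.686, 0.105, 0.714]
ft_force: [0.3, 0.9, -0.6]
grip_width: 1.0
```

```bash
python3 - <<'E'
from h import *
mg([0.531,0.004,0.02],16)
E
```

```text
clock 13.6 pos [0.5242 0.0094 0.0991] grip 1.0 f [ 0.27  0.92 -0.57]
toolx [ 0.037  0.017 -0.999] y [-0.283  0.959  0.006] z [0.958 0.282 0.04 ]
tool delta [ 0.1257 -0.0076  0.0018]
jaw 16.4 turn world -0.4 tool rad 0.007
```

{"method": "play_rows", "body": {"increments": "0.04 -0.006 0.002 0.007;0.04 0 0 0;0.03 0 0 0;0.01 0 0 0;0 0 0 0"}}

```text
clock: 14.1
position: [0.5321, 0.0143, -0.0218]
ee_rot: [-0.098, 0.685, 0.106, 0.715]
ft_force: [0.0, -0.6, -0.4]
grip_width: 0.997
```

```bash
python3 - <<'E'
from h import *
mg([0.531,0.004,0.02],16)
c=cam('wrist'); save(c,'w11')
E
```

```text
clock 14.1 pos [ 0.5321  0.0143 -0.0218] grip 0.997 f [ 0.03 -0.6  -0.39]
toolx [ 0.04   0.017 -0.999] y [-0.285  0.959  0.005] z [0.958 0.284 0.043]
tool delta [ 0.0045 -0.0094 -0.0022]
jaw 16.5 turn world -0.5 tool rad 0.009
```

View pics/w11.png

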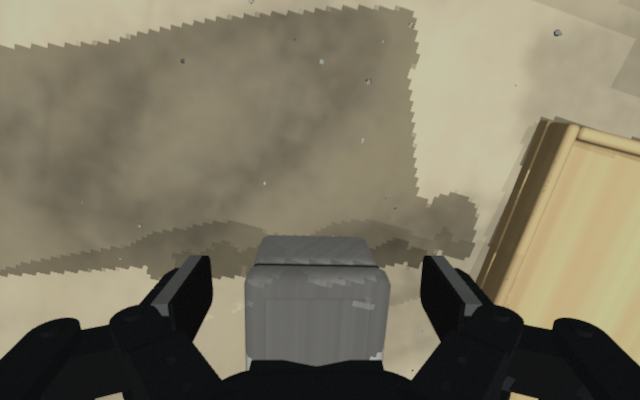

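{"method": "play_rows", "body": {"increments": "0.004 -0.0095 -0.001 0;0 0 0 0"}}

```text
clock: 14.35
position: [0.5365, 0.0051, -0.0224]
ee_rot: [-0.099, 0.683, 0.106, 0.716]
ft_force: [0.1, -0.6, 0.3]
grip_width: 0.994
```

{"method": "play_rows", "body": {"increments": "0 0 0 0;0 0 0 0;0 0 0 0;0 0 0 0;0 0 0 0", "hand": 1, "squeeze": 60}}

```text
clock: 14.85
position: [0.5374, 0.004, -0.0196]
ee_rot: [-0.099, 0.682, 0.104, 0.717]
ft_force: [0.5, 0.5, -3.6]
grip_width: 0.585
```

```bash
python3 - <<'E'
from h import *
mg([0.531,0.004,0.02],16); print(get_obs()['tau'])
c=cam('scene'); save(c,'s12',(270,170,420,282),5)
E
```

```text
clock 14.85 pos [ 0.5374  0.004  -0.0196] grip 0.585 f [ 0.52  0.52 -3.63]
toolx [ 0.047  0.015 -0.999] y [-0.284  0.959  0.001] z [0.958 0.284 0.05 ]
tool delta [ 0.0066  0.0018 -0.0042]
jaw 16.5 turn world -0.5 tool rad 0.009
[-6.10395335e-03 -5.37674081e+01 -1.28098261e+01 -3.08456933e+01
  3.53105273e-02 -2.75071291e-01 -3.85863532e-04]
```

View pics/s12.png

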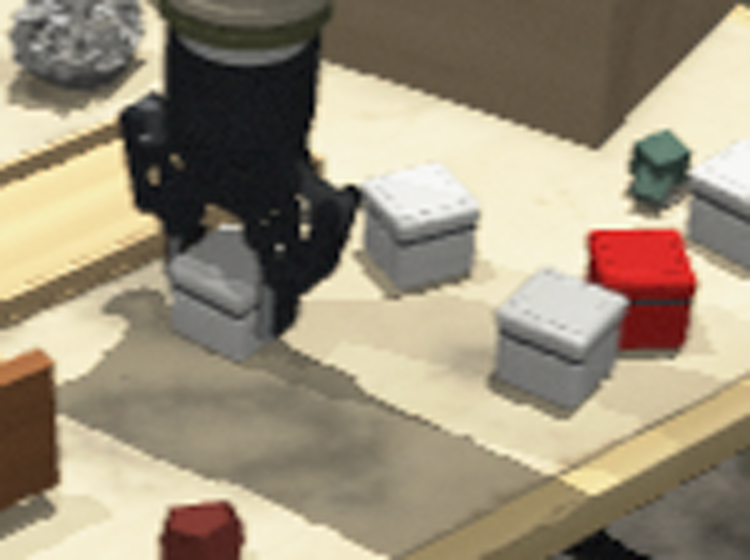

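{"method": "play_rows", "body": {"increments": "-0.01 0 0 0;-0.02 0 0 0;-0.03 0 0 0;-0.02 0 0 0;0 0 0 0;0 0 0 0;0 0 0 0"}}

```text
clock: 15.6
position: [0.5314, 0.0033, 0.0627]
ee_rot: [-0.099, 0.683, 0.105, 0.716]
ft_force: [-0.3, -0.1, -4.3]
grip_width: 0.583
```

```bash
cat >> h.py <<'E'
def feel():
    o=get_obs(); print('tau',np.round(o['tau'],2),'f',np.round(o['ft_force'],2),'m',np.round(o['torque'],2),'grip',round(o['grip_width'],3))
E
python3 - <<'E'
from h import *
tip(); feel()
c=cam('scene'); feel(); save(c,'s13',(270,150,420,262),5); cam('top'); feel()
E
```

```text
clock 15.6 pos [0.5314 0.0033 0.0627] grip 0.583 f [-0.33 -0.09 -4.31]
toolx [ 0.044  0.016 -0.999] y [-0.286  0.958  0.002] z [0.957 0.285 0.046]
tau [ 1.800e-01 -4.762e+01 -1.067e+01 -3.563e+01 -3.000e-02 -2.500e-01
  4.000e-02] f [-0.33 -0.09 -4.31] m [-0.    0.06  0.02] grip 0.583
tau [ 2.000e-02 -4.760e+01 -1.076e+01 -3.578e+01 -1.000e-02 -3.400e-01
  1.000e-02] f [-0.37  0.15 -4.51] m [-0.04  0.11 -0.04] grip 0.579
tau [ 5.000e-02 -4.737e+01 -1.063e+01 -3.547e+01  2.000e-02 -3.300e-01
 -1.000e-02] f [-0.61 -0.42 -3.83] m [-0.02  0.06  0.02] grip 0.579
```

View pics/s13.png

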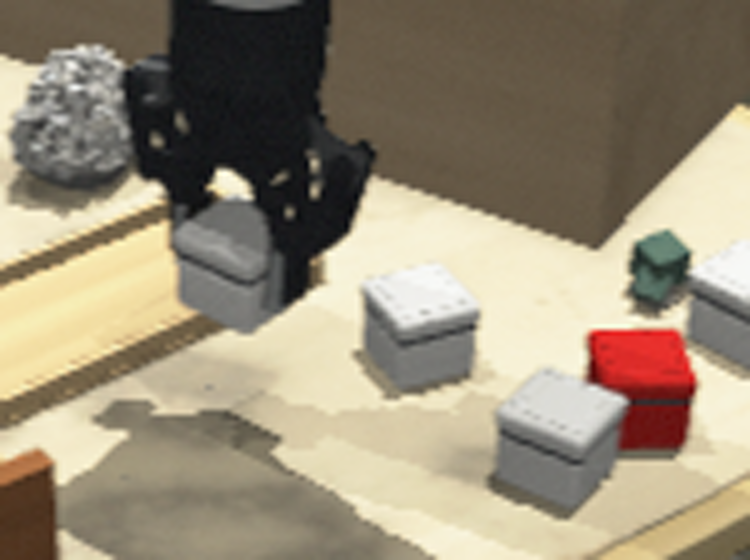

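```bash
python3 - <<'E'
from h import *
mg([0.555,0.355,0.155],0)
E
```

```text
clock 15.7 pos [0.5311 0.0033 0.0623] grip 0.579 f [-0.61 -0.42 -3.83]
toolx [ 0.043  0.016 -0.999] y [-0.286  0.958  0.003] z [0.957 0.285 0.045]
tool delta [-0.0395  0.3305  0.1274]
jaw 16.6 turn world -16.6 tool rad 0.29
```

{"method": "play_rows", "body": {"increments": "-0.015 0 0 0.1;-0.015 0 0 0.1;-0.01 0 0 0.09;0 0.02 0.003 0;0 0.035 0.003 0;0 0.035 0.003 0;0 0.035 0.003 0;0 0.035 0.003 0;0 0.035 0.003 0;0 0.035 0.003 0;0 0.035 0.003 0;0 0.035 0 0;0 0.03 0 0;0 0 0 0;0 0 0 0"}}

```text
clock: 17.2
position: [0.5517, 0.3423, 0.0926]
ee_rot: [0.011, 0.701, -0.001, 0.713]
ft_force: [0.6, -2.2, -4.0]
grip_width: 0.582
```

```bash
python3 - <<'E'
from h import *
mg([0.555,0.355,0.056],0);feel()
c=cam('scene'); save(c,'s14',(80,130,300,300),3); c=cam('wrist'); save(c,'w14')
E
```

```text
clock 17.2 pos [0.5517 0.3423 0.0926] grip 0.582 f [ 0.58 -2.22 -3.96]
toolx [ 0.018  0.014 -1.   ] y [0.017 1.    0.014] z [ 1.    -0.017  0.018]
tool delta [0.0833 0.0123 0.0024]
jaw -1.0 turn world 1.0 tool rad -0.017
tau [ -2.33 -67.59 -18.46 -36.11  -0.17  -0.27  -0.08] f [ 0.58 -2.22 -3.96] m [-0.15  0.02  0.03] grip 0.582
```

View pics/s14.png

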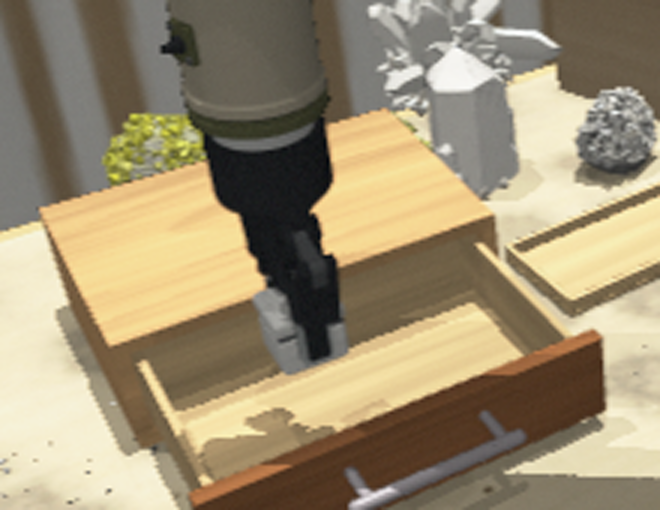

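View pics/w14.png

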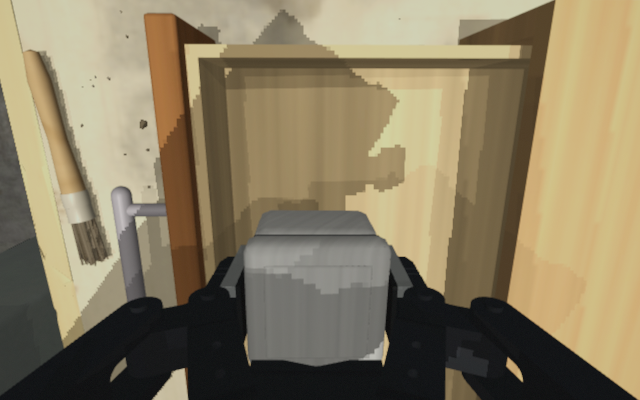

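{"method": "play_rows", "body": {"increments": "0.02 0.008 0.003 -0.017;0.03 0 0 0;0.02 0 0 0;0.01 0 0 0;0 0 0 0"}}

```text
clock: 17.8
position: [0.5602, 0.3441, 0.0106]
ee_rot: [0.007, 0.7, 0.001, 0.714]
ft_force: [0.0, -0.5, -3.7]
grip_width: 0.576
```

```bash
python3 - <<'E'
from h import *
mg([0.555,0.355,0.05],0);feel()
E
```

```text
clock 17.8 pos [0.5602 0.3441 0.0106] grip 0.576 f [ 0.   -0.45 -3.71]
toolx [ 0.021  0.011 -1.   ] y [0.009 1.    0.011] z [ 1.    -0.009  0.021]
tool delta [ 0.0071  0.0112 -0.0045]
jaw -0.5 turn world 0.5 tool rad -0.009
tau [ -0.62 -70.76 -18.17 -32.69   0.24  -0.54  -0.11] f [ 0.   -0.45 -3.71] m [-0.02 -0.03  0.02] grip 0.576
```

Lower in small steps until the weight comes off.

{"method": "play_rows", "body": {"increments": "0.004 0 0 0;0 0 0 0;0.003 0 0 0;0 0 0 0"}}

```text
clock: 18.2
position: [0.5624, 0.3438, 0.0063]
ee_rot: [0.008, 0.698, 0.0, 0.716]
ft_force: [-0.6, -0.8, -5.2]
grip_width: 0.579
```

{"method": "play_rows", "body": {"increments": "0 0 0 0;0 0 0 0;0 0 0 0", "hand": -0.45}}

```text
clock: 18.5
position: [0.5637, 0.3452, 0.0088]
ee_rot: [0.009, 0.697, 0.001, 0.717]
ft_force: [0.1, 0.4, -0.8]
grip_width: 0.726
```

```bash
python3 - <<'E'
from h import *
tip();feel()
c=cam('wrist'); save(c,'w15')
E
```

```text
clock 18.5 pos [0.5637 0.3452 0.0088] grip 0.726 f [ 0.08  0.39 -0.77]
toolx [ 0.028  0.014 -1.   ] y [0.011 1.    0.015] z [ 1.    -0.011  0.028]
tau [ 5.000e-02 -6.923e+01 -1.724e+01 -3.123e+01  9.000e-02 -1.400e-01
 -0.000e+00] f [ 0.08  0.39 -0.77] m [0.03 0.07 0.04] grip 0.726
```

View pics/w15.png

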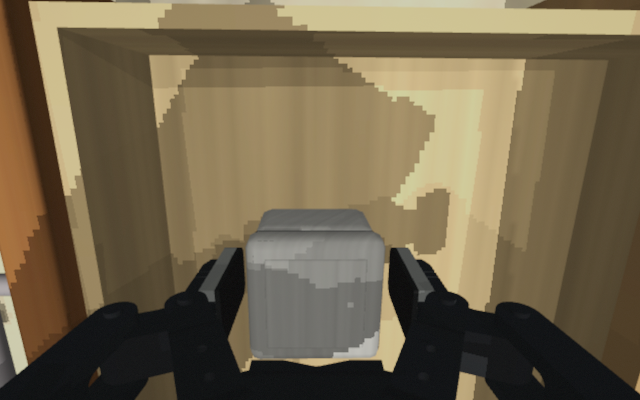

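{"method": "play_rows", "body": {"increments": "-0.02 0 0 0;-0.04 0 0 0;-0.04 0 0 0;-0.03 0 0 0;0 -0.03 0 0;0 -0.045 0 0;0 -0.045 0 0;0 -0.045 0 0;0 -0.045 0 0;0 -0.045 0 0;0 -0.045 0 0;0 -0.045 0 0;0 -0.045 0 0;0 0 0 0;0 0 0 0"}}

```text
clock: 20.05
position: [0.558, -0.0548, 0.1602]
ee_rot: [0.006, 0.69, 0.006, 0.723]
ft_force: [0.3, 0.7, 0.9]
grip_width: 0.72
```

```bash
python3 - <<'E'
from find import *
mg([0.526,-0.113,0.1],-12)
c=find(); save(c,'t16')
c=cam('wrist'); save(c,'w16')
E
```

```text
clock 20.05 pos [ 0.558  -0.0548  0.1602] grip 0.72 f [0.32 0.74 0.95]
toolx [ 0.047  0.017 -0.999] y [0.001 1.    0.017] z [ 0.999 -0.001  0.047]
tool delta [ 0.1042 -0.0592 -0.0347]
jaw -0.1 turn world -11.9 tool rad 0.208
[185. 184.] [565.1 350. ] [47.8 48. ] 88.6
[403. 262.] [ 437.  -273.7] [48.6 45.9] 5.6
```

View pics/w16.png

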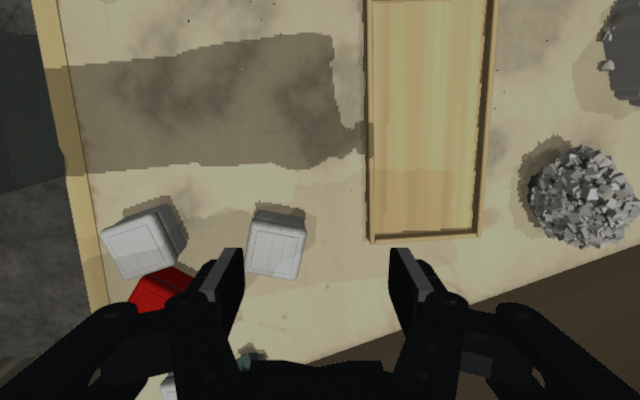

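View pics/t16.png

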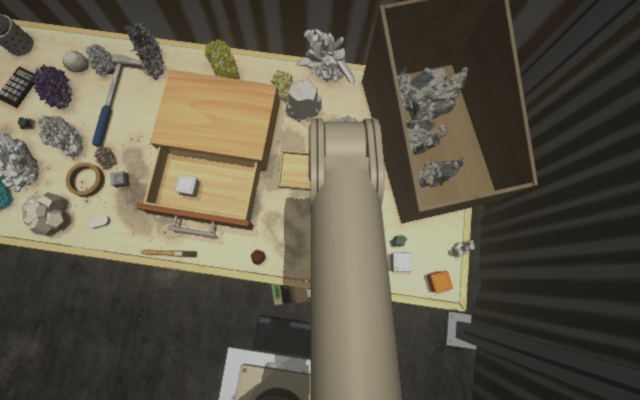

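```bash
python3 - <<'E'
from h import *
c=cam('wrist'); save(c,'w17',(80,180,320,320),3)
E
```

```text
(no output)
```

View pics/w17.png

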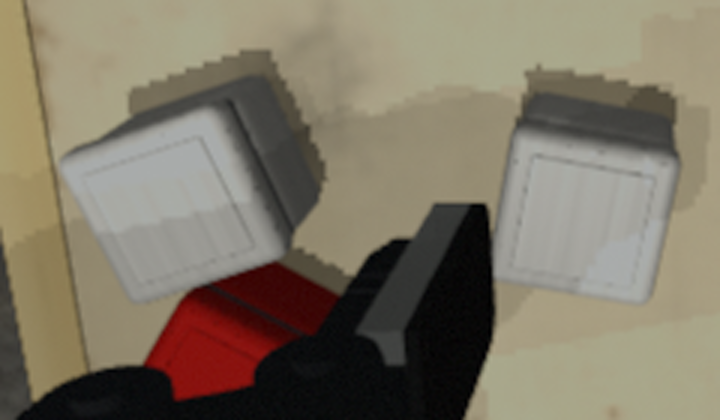

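```bash
python3 - <<'E'
from h import *
c=cam('wrist')
def q(l):
    w=bp(c,np.array(l)/3+[80,180],.046); print(w.round(4).tolist(),w.mean(0).round(4)); e=w[1]-w[0]; print('ang',np.degrees(np.arctan2(e[1],e[0])),'len',np.linalg.norm(e),np.linalg.norm(w[2]-w[1]))
q([(517,122),(679,157),(650,304),(492,275)])
q([(62,158),(225,97),(293,243),(135,304)])
mg([0.526,-0.113,0.1],-12)
E
```

```text
[[0.5077, -0.0821], [0.5533, -0.0934], [0.5444, -0.1397], [0.4983, -0.1292]] [ 0.5259 -0.1111]
ang -13.901389568631759 len 0.0469600725190468 0.04723076856969616
[[0.3814, -0.0907], [0.428, -0.0735], [0.442, -0.1178], [0.3951, -0.136]] [ 0.4116 -0.1045]
ang 20.20265737497003 len 0.04960132851855652 0.04639482957015855
clock 20.25 pos [ 0.5579 -0.0531  0.1592] grip 0.726 f [-0.54  0.19  0.23]
toolx [ 0.046  0.017 -0.999] y [-0.002  1.     0.017] z [0.999 0.002 0.046]
tool delta [ 0.1032 -0.0608 -0.0347]
jaw 0.1 turn world -12.1 tool rad 0.211
```

{"method": "play_rows", "body": {"increments": "0.02 -0.03 -0.02 0.11;0.02 -0.03 -0.015 0.11;0 0 0 0", "hand": -1}}

```text
clock: 20.55
position: [0.522, -0.1066, 0.1162]
ee_rot: [0.085, 0.687, -0.068, 0.719]
ft_force: [0.1, -0.7, -0.1]
grip_width: 0.999
```

```bash
python3 - <<'E'
from h import *
mg([0.526,-0.112,0.03],-13)
E
```

```text
clock 20.55 pos [ 0.522  -0.1066  0.1162] grip 0.999 f [ 0.15 -0.65 -0.14]
toolx [ 0.047  0.019 -0.999] y [0.214 0.976 0.029] z [ 0.976 -0.215  0.042]
tool delta [ 0.1326 -0.0069  0.0014]
jaw -12.4 turn world -0.6 tool rad 0.01
```

{"method": "play_rows", "body": {"increments": "0.04 -0.007 0.001 0.01;0.04 0 0 0;0.03 0 0 0;0.015 0 0 0;0 0 0 0"}}

```text
clock: 21.05
position: [0.5317, -0.1052, -0.0096]
ee_rot: [0.085, 0.685, -0.067, 0.721]
ft_force: [-0.2, 0.5, 0.4]
grip_width: 1.002
```

```bash
python3 - <<'E'
from h import *
mg([0.526,-0.112,0.03],-13)
c=cam('wrist'); save(c,'w18')
E
```

```text
clock 21.05 pos [ 0.5317 -0.1052 -0.0096] grip 1.002 f [-0.25  0.51  0.43]
toolx [ 0.053  0.019 -0.998] y [0.213 0.977 0.03 ] z [ 0.976 -0.214  0.047]
tool delta [ 0.0066 -0.0067 -0.0022]
jaw -12.4 turn world -0.6 tool rad 0.011
```

View pics/w18.png

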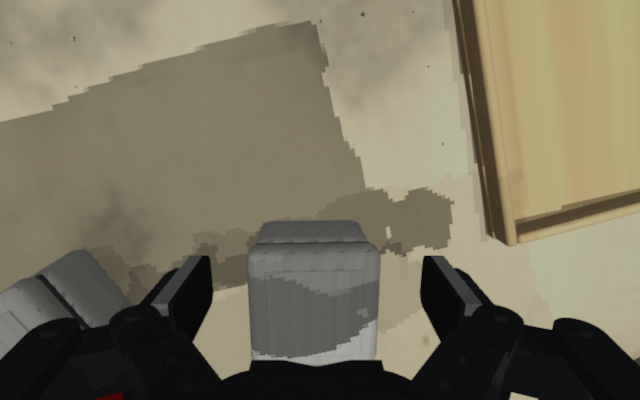

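{"method": "play_rows", "body": {"increments": "0.006 -0.004 -0.002 0;0 0 0 0"}}

```text
clock: 21.3
position: [0.5317, -0.1085, -0.0123]
ee_rot: [0.084, 0.683, -0.067, 0.722]
ft_force: [0.4, 0.1, 0.6]
grip_width: 1.002
```

{"method": "play_rows", "body": {"increments": "0 0 0 0;0 0 0 0;0 0 0 0;0 0 0 0;-0.01 0 0 0;-0.02 0 0 0;-0.03 0 0 0;-0.02 0 0 0;0 0 0 0;0 0 0 0;0 0 0 0", "hand": 1}}

```text
clock: 22.4
position: [0.528, -0.1105, 0.076]
ee_rot: [0.083, 0.682, -0.068, 0.724]
ft_force: [-0.5, -0.3, -0.6]
grip_width: 0.579
```

```bash
python3 - <<'E'
from h import *
tip();feel();cam('top');feel()
c=cam('scene'); feel();save(c,'s19',(270,150,420,262),5)
E
```

```text
clock 22.4 pos [ 0.528  -0.1105  0.076 ] grip 0.579 f [-0.51 -0.29 -0.64]
toolx [ 0.062  0.016 -0.998] y [0.211 0.977 0.029] z [ 0.975 -0.213  0.057]
tau [ 1.400e-01 -4.716e+01 -8.160e+00 -3.519e+01 -8.000e-02 -3.000e-01
  3.000e-02] f [-0.51 -0.29 -0.64] m [0.02 0.11 0.06] grip 0.579
tau [ 6.000e-02 -4.700e+01 -8.190e+00 -3.514e+01 -6.000e-02 -3.500e-01
  1.000e-02] f [ 0.15  0.32 -1.03] m [-0.03  0.08  0.04] grip 0.577
tau [  0.06 -47.01  -8.15 -35.05  -0.05  -0.35   0.  ] f [ 0.36 -0.34 -0.22] m [-0.01  0.03 -0.03] grip 0.576
```

View pics/s19.png

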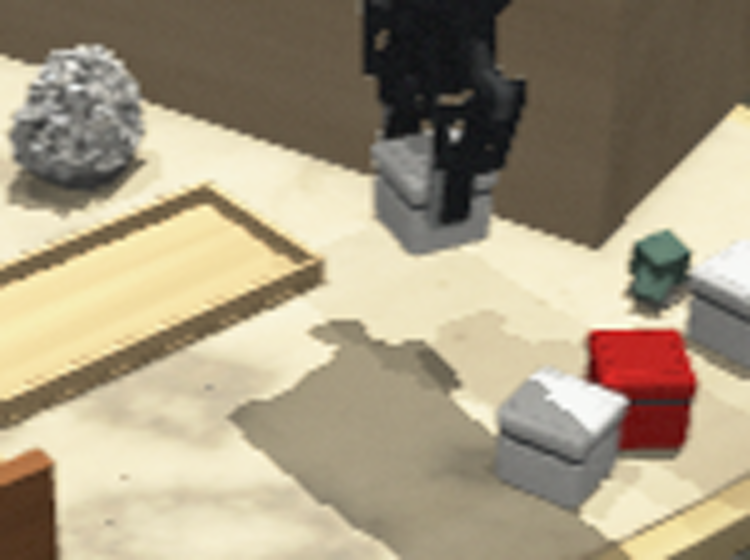

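```bash
python3 - <<'E'
from h import *
mg([0.664,-0.075,0.13],3.5)
E
```

```text
clock 22.5 pos [ 0.5277 -0.1104  0.0755] grip 0.576 f [ 0.36 -0.34 -0.22]
toolx [ 0.061  0.016 -0.998] y [0.211 0.977 0.029] z [ 0.976 -0.213  0.056]
tool delta [0.001  0.065  0.1285]
jaw -12.3 turn world 15.8 tool rad -0.276
```

{"method": "play_rows", "body": {"increments": "0 0.016 0.03 -0.092;0 0.016 0.03 -0.092;0 0.01 0.03 -0.092;0 0 0.03 0;0 0 0 0;0 0 0 0"}}

```text
clock: 23.1
position: [0.6525, -0.0768, 0.0762]
ee_rot: [-0.02, 0.688, 0.031, 0.724]
ft_force: [0.2, 0.9, -1.4]
grip_width: 0.578
```

```bash
python3 - <<'E'
from h import *
mg([0.664,-0.075,0.05],3.5)
c=cam('wrist');save(c,'w20')
E
```

```text
clock 23.1 pos [ 0.6525 -0.0768  0.0762] grip 0.578 f [ 0.16  0.89 -1.38]
toolx [ 0.05   0.018 -0.999] y [-0.072  0.997  0.014] z [0.996 0.071 0.051]
tool delta [0.0732 0.0006 0.0102]
jaw 4.1 turn world -0.6 tool rad 0.01
```

View pics/w20.png

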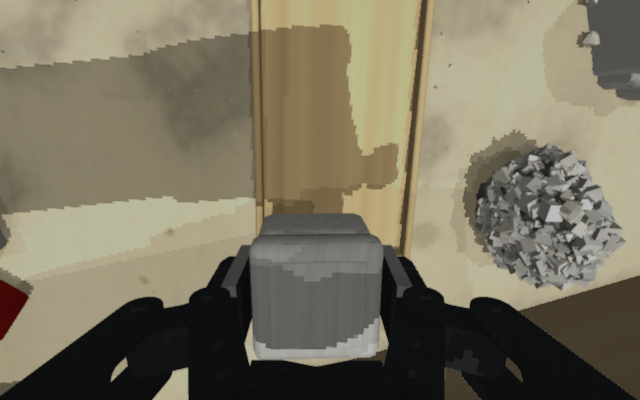

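```bash
python3 - <<'E'
from h import *
c=cam('wrist')
print(bp(c,[(254,150),(262,150),(405,200),(413,200),(254,40),(263,40),(419,40),(428,40)],.018))
mg([0.663,-0.075,0.05],3.5)
E
```

```text
[[ 0.61109871 -0.04166283]
 [ 0.61622233 -0.0413375 ]
 [ 0.71458195 -0.0694623 ]
 [ 0.72015563 -0.06915109]
 [ 0.60950168  0.02404349]
 [ 0.61483087  0.02446192]
 [ 0.7093076   0.03187991]
 [ 0.71488249  0.03231763]]
clock 23.2 pos [ 0.6521 -0.0774  0.0766] grip 0.577 f [ 0.22 -0.49 -1.68]
toolx [ 0.05   0.017 -0.999] y [-0.071  0.997  0.013] z [0.996 0.071 0.052]
tool delta [0.0737 0.0012 0.0097]
jaw 4.0 turn world -0.5 tool rad 0.01
```

{"method": "play_rows", "body": {"increments": "0.02 0.001 0.0125 0.01;0.025 0 0 0;0.02 0 0 0;0.006 0 0 0;0 0 0 0"}}

```text
clock: 23.7
position: [0.6656, -0.0774, 0.0055]
ee_rot: [-0.016, 0.689, 0.024, 0.725]
ft_force: [0.2, 0.6, -1.3]
grip_width: 0.578
```

```bash
python3 - <<'E'
from h import *
mg([0.666,-0.075,0.04],3.5)
c=cam('scene');save(c,'s21',(220,150,370,262),5)
E
```

```text
clock 23.7 pos [ 0.6656 -0.0774  0.0055] grip 0.578 f [ 0.21  0.56 -1.25]
toolx [ 0.051  0.013 -0.999] y [-0.058  0.998  0.01 ] z [0.997 0.057 0.051]
tool delta [0.012  0.0027 0.0023]
jaw 3.3 turn world 0.2 tool rad -0.004
```

View pics/s21.png

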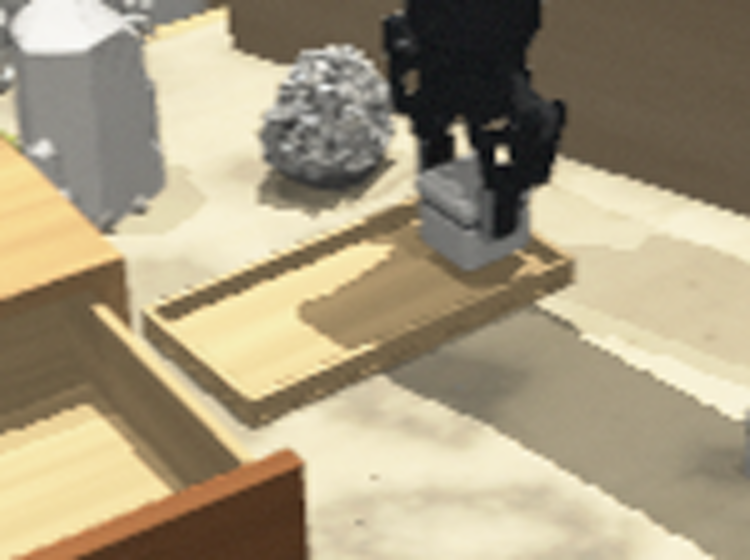

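{"method": "play_rows", "body": {"increments": "0.004 0.002 0.002 0;0.003 0 0 0;0.002 0 0 0;0 0 0 0"}}

```text
clock: 24.15
position: [0.6699, -0.0756, -0.0001]
ee_rot: [-0.016, 0.687, 0.024, 0.726]
ft_force: [-0.4, 0.7, -0.3]
grip_width: 0.574
```

{"method": "play_rows", "body": {"increments": "0 0 0 0;0 0 0 0;0 0 0 0;-0.02 0 0 0;-0.03 0 0 0;-0.04 0 0 0;-0.04 0 0 0;0 0 0 0", "hand": -0.4}}

```text
clock: 24.95
position: [0.6625, -0.0762, 0.1407]
ee_rot: [-0.017, 0.686, 0.025, 0.727]
ft_force: [1.4, 0.4, -0.1]
grip_width: 0.7
```

```bash
python3 - <<'E'
from h import *
mg([0.412,-0.105,0.1],20)
c=cam('wrist');save(c,'w22')
E
```

```text
clock 24.95 pos [ 0.6625 -0.0762  0.1407] grip 0.7 f [ 1.45  0.37 -0.13]
toolx [ 0.057  0.013 -0.998] y [-0.058  0.998  0.01 ] z [0.997 0.058 0.058]
tool delta [ 0.0724 -0.0146 -0.2537]
jaw 3.3 turn world 16.7 tool rad -0.291
```

View pics/w22.png

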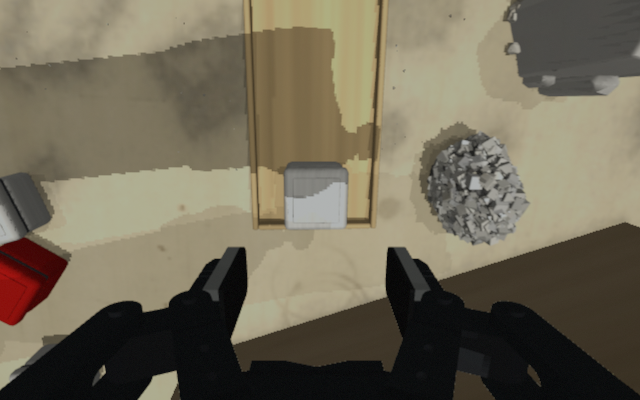

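```bash
python3 - <<'E'
from h import *
c=cam('wrist')
print(bp(c,[(285,168),(348,168),(347,229),(286,229)],.051), bp(c,[(252,225),(376,225)],.018))
c=cam('top');save(c,'t22',(240,130,460,290),3.6)
E
```

```text
[[ 0.64078691 -0.05700079]
 [ 0.68768736 -0.05482047]
 [ 0.69083784 -0.10323889]
 [ 0.64316817 -0.10495634]] [[ 0.61320933 -0.11466666]
 [ 0.72205509 -0.11066711]]
```

View pics/t22.png

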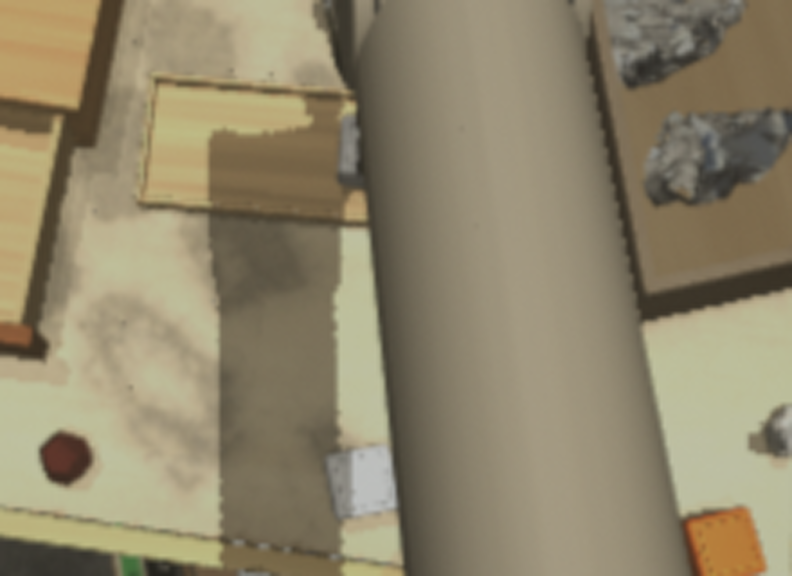

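{"method": "play_rows", "body": {"increments": "0 0.01 -0.04 -0.1;0 0.01 -0.045 -0.1;0 0.02 -0.045 -0.09;0 0.03 -0.04 0;0 0.03 -0.04 0;0 0 0 0;0 0 0 0", "hand": -1}}

```text
clock: 25.8
position: [0.423, -0.0324, 0.1151]
ee_rot: [-0.123, 0.683, 0.126, 0.709]
ft_force: [0.6, 0.5, -0.2]
grip_width: 0.998
```

```bash
python3 - <<'E'
from h import *
mg([0.412,-0.105,0.1],20)
c=cam('wrist');save(c,'w23')
E
```

```text
clock 25.8 pos [ 0.423  -0.0324  0.1151] grip 0.998 f [ 0.61  0.48 -0.18]
toolx [ 0.035  0.011 -0.999] y [-0.347  0.938 -0.002] z [0.937 0.347 0.037]
tool delta [ 0.0604 -0.0642 -0.0361]
jaw 20.3 turn world -0.3 tool rad 0.006
```

View pics/w23.png

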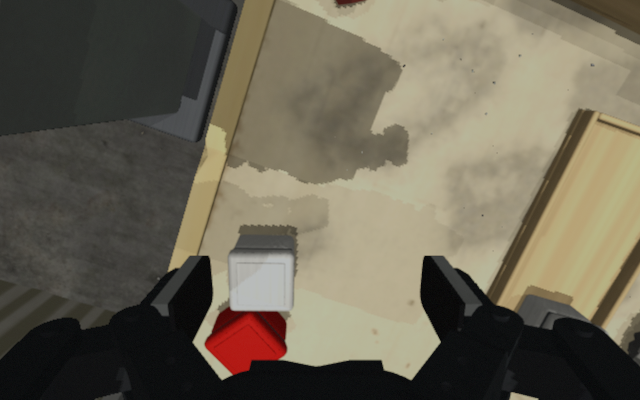

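```bash
python3 - <<'E'
from h import *
c=cam('wrist')
w=bp(c,[(229,249),(297,249),(293,311),(230,311)],.046);print(w,w.mean(0))
r=bp(c,[(206,344),(245,311),(285,352)],.046);print('red',r)
mg([w.mean(0)[0],w.mean(0)[1],0.1],20)
E
```

```text
[[ 0.37706603 -0.08738218]
 [ 0.4238889  -0.07092804]
 [ 0.43839366 -0.12127163]
 [ 0.39250613 -0.13697776]] [ 0.40796368 -0.1041399 ]
red [[ 0.38319858 -0.17182689]
 [ 0.40336866 -0.13325979]
 [ 0.44481363 -0.15909608]]
clock 25.9 pos [ 0.424  -0.0314  0.1151] grip 1.005 f [0.21 0.03 0.01]
toolx [ 0.035  0.015 -0.999] y [-0.348  0.937  0.001] z [0.937 0.348 0.038]
tool delta [ 0.06   -0.0626 -0.0409]
jaw 20.4 turn world -0.4 tool rad 0.007
```

{"method": "play_rows", "body": {"increments": "0 -0.03 -0.02 0;0.01 -0.03 -0.02 0;0 0 0 0"}}

```text
clock: 26.2
position: [0.4107, -0.1019, 0.1026]
ee_rot: [-0.121, 0.682, 0.132, 0.709]
ft_force: [-0.6, 0.7, -0.3]
grip_width: 1.0
```

```bash
python3 - <<'E'
from h import *
mg([0.409,-0.1035,0.033],20)
E
```

```text
clock 26.2 pos [ 0.4107 -0.1019  0.1026] grip 1.0 f [-0.64  0.72 -0.26]
toolx [ 0.036  0.022 -0.999] y [-0.353  0.936  0.008] z [0.935 0.352 0.042]
tool delta [ 0.116  -0.0015 -0.005 ]
jaw 20.6 turn world -0.6 tool rad 0.011
```

{"method": "play_rows", "body": {"increments": "0.03 -0.001 -0.005 0.01;0.04 0 0 0;0.03 0 0 0;0.01 0 0 0;0 0 0 0"}}

```text
clock: 26.7
position: [0.4164, -0.0983, -0.0132]
ee_rot: [-0.112, 0.681, 0.133, 0.711]
ft_force: [0.3, 0.1, 0.4]
grip_width: 1.0
```

```bash
python3 - <<'E'
from h import *
mg([0.409,-0.1035,0.033],20)
c=cam('wrist');save(c,'w24')
E
```

```text
clock 26.7 pos [ 0.4164 -0.0983 -0.0132] grip 1.0 f [0.27 0.11 0.43]
toolx [ 0.037  0.037 -0.999] y [-0.342  0.939  0.022] z [0.939 0.341 0.048]
tool delta [-0.0001 -0.0014 -0.0065]
jaw 20.0 turn world 0.0 tool rad -0.001
```

View pics/w24.png

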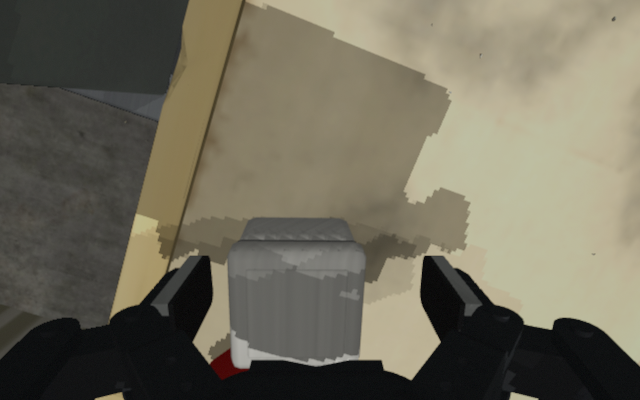

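{"method": "play_rows", "body": {"increments": "0 -0.001 -0.006 0;0 0 -0.002 0"}}

```text
clock: 26.95
position: [0.4108, -0.1014, -0.0121]
ee_rot: [-0.112, 0.68, 0.134, 0.712]
ft_force: [0.9, -0.2, 0.1]
grip_width: 0.999
```

{"method": "play_rows", "body": {"increments": "0 0 0 0;0 0 0 0;0 0 0 0;0 0 0 0;-0.01 0 0 0;-0.02 0 0 0;-0.03 0 0 0;-0.02 0 0 0;0 0 0 0;0 0 0 0;0 0 0 0", "hand": 1}}

```text
clock: 28.05
position: [0.4085, -0.1052, 0.0754]
ee_rot: [-0.114, 0.679, 0.132, 0.713]
ft_force: [0.8, 0.6, -1.4]
grip_width: 0.578
```

```bash
python3 - <<'E'
from h import *
tip();feel();cam('top');feel()
c=cam('scene'); feel();save(c,'s25',(320,130,470,260),5)
E
```

```text
clock 28.05 pos [ 0.4085 -0.1052  0.0754] grip 0.578 f [ 0.82  0.58 -1.37]
toolx [ 0.043  0.034 -0.999] y [-0.343  0.939  0.018] z [0.938 0.342 0.052]
tau [  0.19 -24.39  -1.23 -34.86  -0.24  -0.14   0.06] f [ 0.82  0.58 -1.37] m [-0.04  0.06  0.  ] grip 0.578
tau [ 1.400e-01 -2.418e+01 -1.220e+00 -3.475e+01 -2.100e-01 -1.900e-01
  2.000e-02] f [ 0.08 -0.11 -0.84] m [-0.03  0.02  0.  ] grip 0.575
tau [  0.1  -24.2   -1.22 -34.67  -0.18  -0.2    0.  ] f [ 0.09  0.34 -1.39] m [-0.05  0.07  0.06] grip 0.577
```

View pics/s25.png

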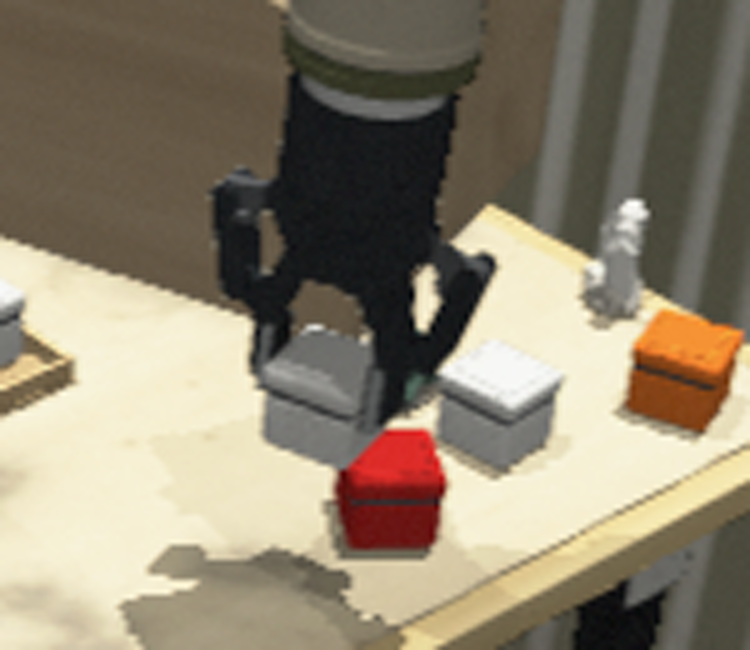

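```bash
python3 - <<'E'
from h import *
mg([0.662,0.0,0.125],3.5)
E
```

```text
clock 28.15 pos [ 0.4082 -0.105   0.075 ] grip 0.577 f [ 0.09  0.34 -1.39]
toolx [ 0.042  0.035 -0.999] y [-0.344  0.939  0.019] z [0.938 0.342 0.051]
tool delta [0.0109 0.0123 0.2766]
jaw 20.0 turn world -16.5 tool rad 0.289
```

{"method": "play_rows", "body": {"increments": "0 0.002 0.03 0;0 0.002 0.04 0;0 0.002 0.04 0;0 0.002 0.04 0;0 0.002 0.04 0;0 0.002 0.04 0.1;0 0 0.02 0.1;0 0 0 0.09;0 0 0 0"}}

```text
clock: 29.05
position: [0.6431, -0.0061, 0.0732]
ee_rot: [-0.002, 0.698, 0.029, 0.715]
ft_force: [0.0, -1.0, -0.2]
grip_width: 0.577
```

```bash
python3 - <<'E'
from h import *
mg([0.662,0.0,0.05],3.5)
c=cam('wrist');save(c,'w26')
E
```

```text
clock 29.05 pos [ 0.6431 -0.0061  0.0732] grip 0.577 f [ 0.04 -1.03 -0.17]
toolx [ 0.023  0.039 -0.999] y [-0.045  0.998  0.038] z [0.999 0.044 0.025]
tool delta [0.0704 0.0044 0.0186]
jaw 2.5 turn world 1.0 tool rad -0.017
```

View pics/w26.png

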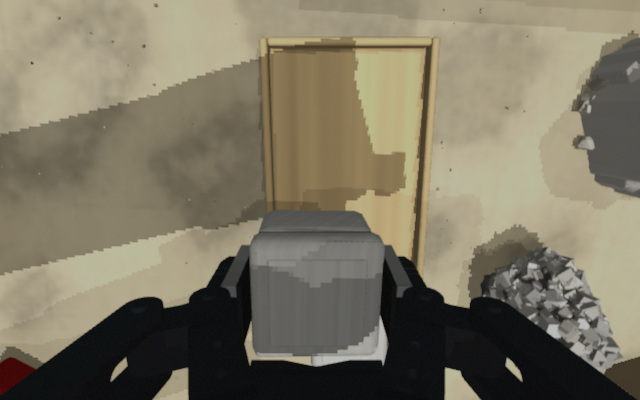

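{"method": "play_rows", "body": {"increments": "0.01 0.006 0.019 -0.017;0.02 0 0 0;0.02 0 0 0;0.02 0 0 0;0 0 0 0"}}

```text
clock: 29.6
position: [0.6612, 0.0011, -0.0004]
ee_rot: [-0.015, 0.699, 0.041, 0.714]
ft_force: [-0.2, -0.3, -0.0]
grip_width: 0.578
```

```bash
python3 - <<'E'
from h import *
mg([0.663,0.003,0.04],3.5)
c=cam('scene');save(c,'s27',(220,150,370,262),5)
E
```

```text
clock 29.6 pos [ 6.612e-01  1.100e-03 -4.000e-04] grip 0.578 f [-0.2  -0.28 -0.01]
toolx [ 0.02   0.037 -0.999] y [-0.079  0.996  0.035] z [0.997 0.078 0.023]
tool delta [0.0062 0.0032 0.0029]
jaw 4.5 turn world -1.0 tool rad 0.017
```

View pics/s27.png

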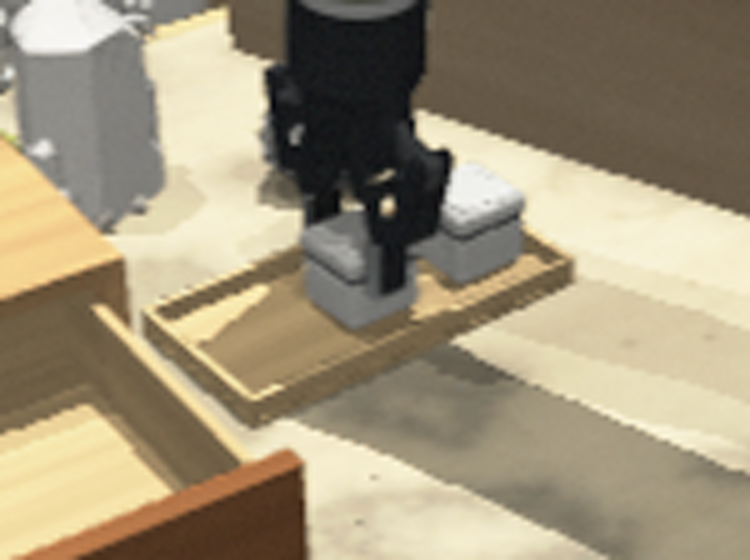

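{"method": "play_rows", "body": {"increments": "0.003 0.002 0.002 0.015;0.003 0 0 0;0 0 0 0"}}

```text
clock: 29.95
position: [0.6654, 0.0032, -0.0021]
ee_rot: [-0.009, 0.697, 0.035, 0.716]
ft_force: [-0.2, -0.3, -0.0]
grip_width: 0.578
```

{"method": "play_rows", "body": {"increments": "0 0 0 0;0 0 0 0;0 0 0 0;-0.02 0 0 0;-0.03 0 0 0;-0.04 0 0 0;-0.04 0 0 0;0 0 0 0", "hand": -0.4}}

```text
clock: 30.75
position: [0.662, -0.0014, 0.1337]
ee_rot: [-0.01, 0.697, 0.036, 0.716]
ft_force: [0.2, 0.4, -0.6]
grip_width: 0.703
```

```bash
python3 - <<'E'
from find import *
mg([0.437,-0.2725,0.14],97)
c=cam('scene');save(c,'s28',(220,150,370,262),5)
find()
E
```

```text
clock 30.75 pos [ 0.662  -0.0014  0.1337] grip 0.703 f [ 0.16  0.39 -0.6 ]
toolx [ 0.026  0.037 -0.999] y [-0.065  0.997  0.036] z [0.998 0.064 0.028]
tool delta [ 0.0243 -0.2555 -0.2416]
jaw 3.7 turn world -86.7 tool rad 1.513
[185. 184.] [565.1 350. ] [47.8 48. ] 88.6
[408. 261.] [ 438.4 -284.4] [48.3 24.3] 5.4
```

View pics/s28.png

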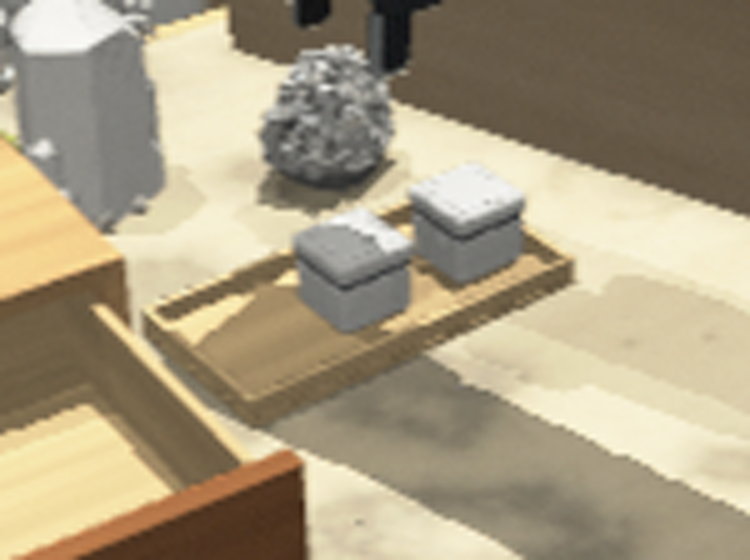

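```bash
python3 - <<'E'
from h import *
print(get_obs()['joint_pos'].round(3) if hasattr(get_obs()['joint_pos'],'round') else get_obs()['joint_pos'])
E
```

```text
[ 0.541  0.578 -0.835  1.441  0.402  1.283 -0.251]
```

{"method": "play_rows", "body": {"increments": "0 -0.01 -0.04 0;0 -0.015 -0.04 -0.13;0 0 0 -0.14;0 0 0 -0.14;0 0 0 -0.14;0 0 0 -0.14;0 0 0 -0.14;0 0 0 -0.14;0 0 0 -0.14;0 0 0 -0.14;0 0 0 -0.14;0 0 0 -0.14;0 0 0 -0.14;0 0 0 0", "hand": -1}}

```text
clock: 32.25
position: [0.5663, -0.0339, 0.1052]
ee_rot: [-0.543, 0.429, 0.566, 0.448]
ft_force: [-0.4, 0.4, -0.8]
grip_width: 0.997
```

```bash
python3 - <<'E'
from h import *
print(get_obs()['joint_pos'])
mg([0.42,-0.2,0.16],97)
E
```

```text
[ 0.93136519  0.60321103 -1.22162682  1.68159484  0.54614596  1.27489323
  1.40522503]
clock 32.25 pos [ 0.5663 -0.0339  0.1052] grip 0.997 f [-0.43  0.39 -0.79]
toolx [-0.009  0.041 -0.999] y [-0.973 -0.231 -0.001] z [-0.23   0.972  0.042]
tool delta [-0.0138  0.1806 -0.1254]
jaw 103.3 turn world -6.3 tool rad 0.111
```

{"method": "play_rows", "body": {"increments": "-0.004 0.036 -0.025 0.05;-0.004 0.036 -0.025 0.06;-0.004 0.036 -0.025 0;0 0.036 -0.025 0;0 0.03 -0.02 0;0 0 0 0"}}

```text
clock: 32.85
position: [0.4048, -0.1793, 0.1065]
ee_rot: [-0.507, 0.466, 0.539, 0.485]
ft_force: [-0.2, 0.5, 0.7]
grip_width: 1.001
```

```bash
python3 - <<'E'
from h import *
print(get_obs()['joint_pos'])
mg([0.437,-0.273,0.16],97)
c=cam('wrist');save(c,'w30')
E
```

```text
[ 1.63898216  0.33010201 -1.42515365  1.9615792   0.30531502  1.17455371
  1.75769338]
clock 32.85 pos [ 0.4048 -0.1793  0.1065] grip 1.001 f [-0.21  0.52  0.71]
toolx [-0.015  0.05  -0.999] y [-0.996 -0.094  0.011] z [-0.094  0.994  0.051]
tool delta [-0.0121 -0.0226 -0.0934]
jaw 95.4 turn world 1.6 tool rad -0.028
```

View pics/w30.png

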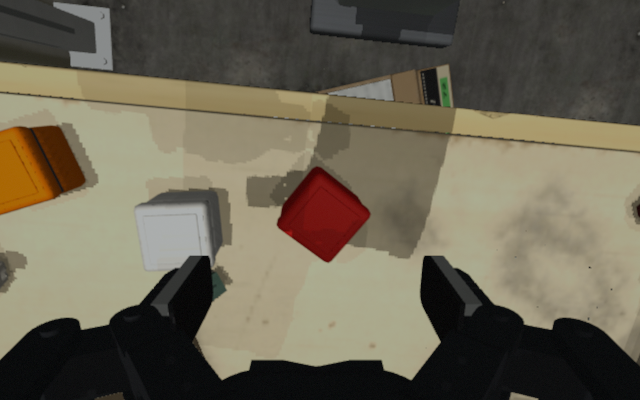

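{"method": "play_rows", "body": {"increments": "-0.004 -0.008 -0.02 0;-0.004 -0.01 -0.02 0;0 0 0 0"}}

```text
clock: 33.2
position: [0.4293, -0.2159, 0.112]
ee_rot: [-0.505, 0.468, 0.537, 0.487]
ft_force: [0.6, 0.5, 0.3]
grip_width: 0.995
```

```bash
python3 - <<'E'
from h import *
print(get_obs()['joint_pos'])
mg([0.437,-0.273,0.16],97)
E
```

```text
[ 1.53664559  0.41211521 -1.32226386  1.86764925  0.37778024  1.21898532
  1.74811147]
clock 33.2 pos [ 0.4293 -0.2159  0.112 ] grip 0.995 f [0.63 0.49 0.29]
toolx [-0.015  0.05  -0.999] y [-0.996 -0.088  0.01 ] z [-0.087  0.995  0.051]
tool delta [-0.0044 -0.0022 -0.055 ]
jaw 95.0 turn world 2.0 tool rad -0.035
```

{"method": "play_rows", "body": {"increments": "-0.004 -0.002 -0.02 0;0 0 -0.01 0;0 0 0 0"}}

```text
clock: 33.5
position: [0.4359, -0.2417, 0.1134]
ee_rot: [-0.505, 0.467, 0.538, 0.488]
ft_force: [0.1, -0.1, 0.4]
grip_width: 1.0
```

```bash
python3 - <<'E'
from h import *
print(get_obs()['joint_pos'])
mg([0.437,-0.273,0.03],97)
c=cam('wrist');save(c,'w31')
E
```

```text
[ 1.5174276   0.45319625 -1.28434247  1.82060341  0.40891064  1.24211704
  1.77090613]
clock 33.5 pos [ 0.4359 -0.2417  0.1134] grip 1.0 f [ 0.09 -0.1   0.43]
toolx [-0.015  0.053 -0.998] y [-0.996 -0.088  0.01 ] z [-0.088  0.995  0.054]
tool delta [ 0.1281  0.0008 -0.0358]
jaw 95.0 turn world 2.0 tool rad -0.034
```

View pics/w31.png

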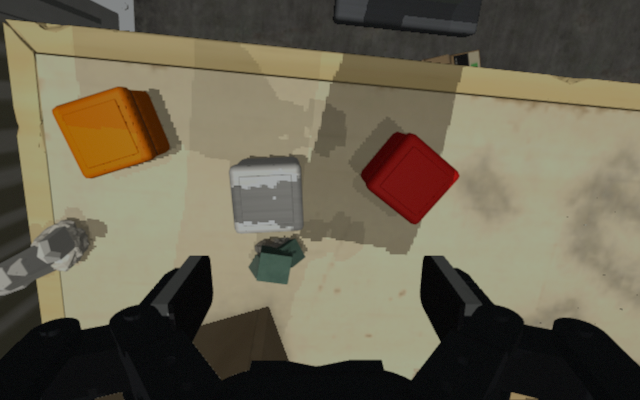

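```bash
python3 - <<'E'
from h import *
c=cam('wrist')
w=bp(c,[(230,167),(301,165),(302,232),(234,232)],.046);print(w,w.mean(0))
print('fl',bp(c,[(275,262)],.02))
m=w.mean(0); mg([m[0],m[1],.03],96)
E
```

```text
[[ 0.41440371 -0.29756055]
 [ 0.40928634 -0.24973387]
 [ 0.45795731 -0.24528581]
 [ 0.46119994 -0.29364665]] [ 0.43571182 -0.27155672]
fl [[ 0.49534258 -0.26406021]]
clock 33.6 pos [ 0.4358 -0.2408  0.1136] grip 1.0 f [-0.27  0.33  0.5 ]
toolx [-0.015  0.053 -0.998] y [-0.996 -0.09   0.011] z [-0.089  0.995  0.054]
tool delta [ 0.1284  0.0019 -0.0351]
jaw 95.1 turn world 0.9 tool rad -0.015
```

{"method": "play_rows", "body": {"increments": "0.01 0.001 -0.02 -0.01;0.02 0.001 -0.015 0;0.03 0 0 0;0 0 0 0"}}

```text
clock: 34.0
position: [0.4368, -0.2695, 0.0509]
ee_rot: [-0.509, 0.463, 0.541, 0.484]
ft_force: [-0.1, 0.0, 0.1]
grip_width: 1.002
```

```bash
python3 - <<'E'
from h import *
print(get_obs()['joint_pos'])
mg([0.4365,-0.272,0.033],96)
E
```

```text
[ 1.45667633  0.55763177 -1.18491016  1.843102    0.51538636  1.15615355
  1.76569688]
clock 34.0 pos [ 0.4368 -0.2695  0.0509] grip 1.002 f [-0.1   0.03  0.13]
toolx [-0.015  0.052 -0.999] y [-0.995 -0.103  0.009] z [-0.103  0.993  0.053]
tool delta [ 0.0642  0.0004 -0.0034]
jaw 95.9 turn world 0.1 tool rad -0.002
```

{"method": "play_rows", "body": {"increments": "0.02 0 -0.003 0;0.02 0 0 0;0.02 0 0 0;0.004 0 0 0;0 0 0 0"}}

```text
clock: 34.5
position: [0.4393, -0.2662, -0.0087]
ee_rot: [-0.511, 0.462, 0.54, 0.483]
ft_force: [-0.4, -0.1, 0.2]
grip_width: 0.998
```

```bash
python3 - <<'E'
from h import *
mg([0.4365,-0.272,0.033],96)
c=cam('wrist');save(c,'w32')
E
```

```text
clock 34.5 pos [ 0.4393 -0.2662 -0.0087] grip 0.998 f [-0.35 -0.15  0.15]
toolx [-0.011  0.05  -0.999] y [-0.994 -0.106  0.005] z [-0.106  0.993  0.051]
tool delta [ 0.0046  0.0036 -0.0033]
jaw 96.1 turn world -0.1 tool rad 0.001
```

View pics/w32.png

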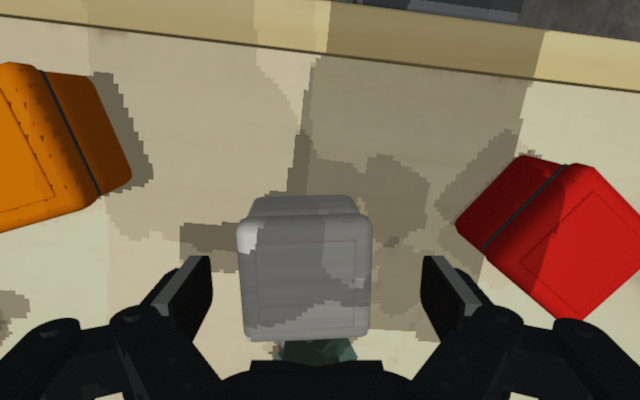

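{"method": "play_rows", "body": {"increments": "0.004 0.0045 -0.004 0;0 0 0 0"}}

```text
clock: 34.75
position: [0.4361, -0.2715, -0.0107]
ee_rot: [-0.512, 0.462, 0.539, 0.483]
ft_force: [0.2, 1.0, -0.1]
grip_width: 1.0
```

{"method": "play_rows", "body": {"increments": "0 0 0 0;0 0 0 0;0 0 0 0;0 0 0 0;-0.01 0 0 0;-0.02 0 0 0;-0.03 0 0 0;-0.02 0 0 0;0 0 0 0;0 0 0 0;0 0 0 0", "hand": 1}}

```text
clock: 35.85
position: [0.4371, -0.2752, 0.0756]
ee_rot: [-0.512, 0.462, 0.539, 0.483]
ft_force: [-0.1, 0.6, -1.4]
grip_width: 0.576
```

```bash
python3 - <<'E'
from h import *
tip();feel();cam('top');feel()
c=cam('scene'); feel();save(c,'s33',(320,110,470,240),5); print(get_obs()['joint_pos'])
E
```

```text
clock 35.85 pos [ 0.4371 -0.2752  0.0756] grip 0.576 f [-0.1   0.6  -1.37]
toolx [-0.008  0.048 -0.999] y [-0.994 -0.107  0.003] z [-0.106  0.993  0.048]
tau [ 1.600e-01 -4.534e+01 -1.829e+01 -3.237e+01 -2.600e-01  1.200e-01
  3.000e-02] f [-0.1   0.6  -1.37] m [-0.03  0.02 -0.01] grip 0.576
tau [ 8.000e-02 -4.524e+01 -1.827e+01 -3.228e+01 -2.400e-01  7.000e-02
  1.000e-02] f [-0.97 -0.6  -1.28] m [-0.03 -0.07  0.06] grip 0.575
tau [  0.07 -45.19 -18.21 -32.17  -0.23   0.07   0.  ] f [ 0.6  -0.36 -0.54] m [-0.12  0.01  0.01] grip 0.579
[ 1.48971337  0.5291329  -1.21409989  1.8210072   0.487221    1.18990452
  1.7976475 ]
```

View pics/s33.png

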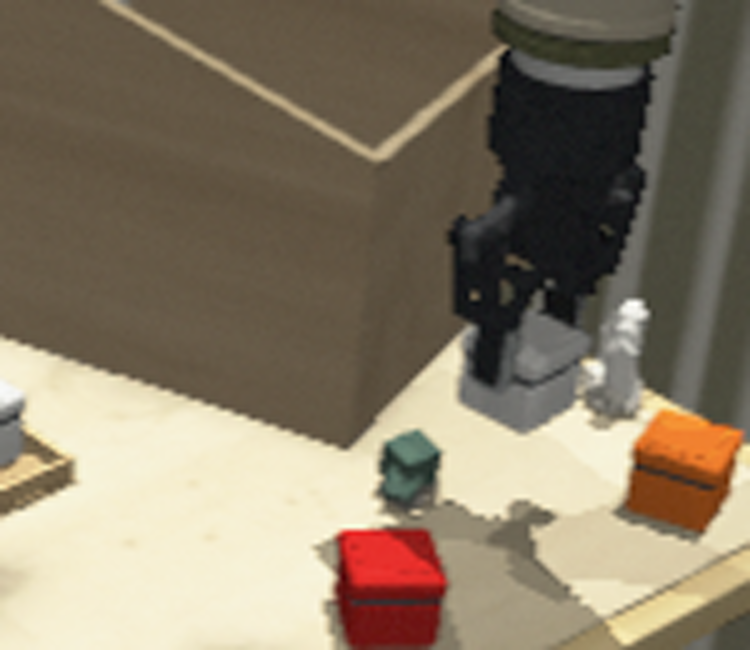

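{"method": "play_rows", "body": {"increments": "0 0 0.03 0.05;0 0 0.035 0.1;0 -0.01 0.035 0.1;0 -0.01 0.035 0.1;0 -0.01 0.03 0.1;0 0 0 0.12;0 0 0 0.12;0 0 0 0.12;0 0 0 0.12;0 0 0 0.12;0 0 0 0.12;0 0 0 0.12;0 0 0 0.12;0 0 0 0.12;0 0 0 0"}}

```text
clock: 37.45
position: [0.4708, -0.1062, 0.0737]
ee_rot: [-0.01, 0.713, 0.052, 0.699]
ft_force: [0.9, 0.2, -0.5]
grip_width: 0.582
```

```bash
python3 - <<'E'
from h import *
mg([0.658,0.068,0.125],3.5); print(get_obs()['joint_pos'])
E
```

```text
clock 37.45 pos [ 0.4708 -0.1062  0.0737] grip 0.582 f [ 0.87  0.23 -0.54]
toolx [-0.022  0.058 -0.998] y [-0.087  0.994  0.06 ] z [ 0.996  0.088 -0.016]
tool delta [0.0014 0.16   0.2009]
jaw 5.1 turn world -1.6 tool rad 0.027
[ 1.02755833  0.30863819 -0.9625146   1.91021023  0.22111301  1.0884454
  0.06578455]
```

{"method": "play_rows", "body": {"increments": "-0.003 0.027 0.033 0.01;-0.003 0.027 0.033 0.015;0 0.027 0.033 0;0 0.027 0.033 0;0 0.026 0.033 0;0 0.02 0.025 0;0 0 0 0;0 0 0 0"}}

```text
clock: 38.25
position: [0.652, 0.0644, 0.0777]
ee_rot: [-0.009, 0.716, 0.051, 0.696]
ft_force: [-0.2, -1.3, -1.7]
grip_width: 0.577
```

```bash
python3 - <<'E'
from h import *
mg([0.658,0.068,0.05],3.5); print(get_obs()['joint_pos'])
c=cam('wrist');save(c,'w34'); print(bp(c,[(1,1)],0.018))
E
```

```text
clock 38.25 pos [0.652  0.0644 0.0777] grip 0.577 f [-0.23 -1.3  -1.69]
toolx [-0.032  0.058 -0.998] y [-0.083  0.995  0.06 ] z [ 0.996  0.085 -0.027]
tool delta [0.0741 0.0014 0.007 ]
jaw 4.9 turn world -1.4 tool rad 0.024
[ 0.46016256  0.66959827 -0.86541206  1.45346701  0.45037314  1.26149432
 -0.35311802]
[[0.4435574  0.17885353]]
```

View pics/w34.png

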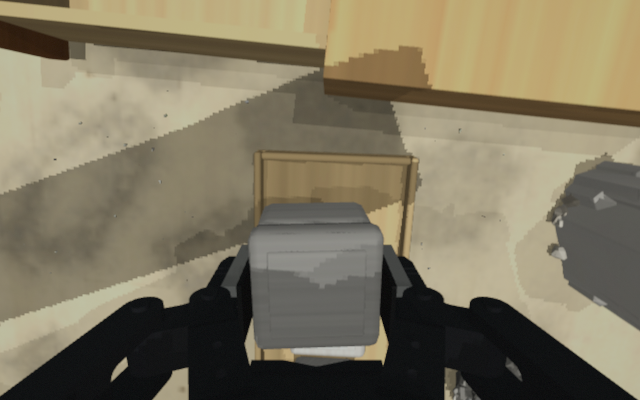

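```bash
python3 - <<'E'
from h import *
c=cam('wrist')
print('tray inner far edge',bp(c,[(264,161),(410,165),(264,200),(403,235)],.018))
print('tin2 lid near', bp(c,[(295,348),(365,348)],.051))
mg([0.658,0.066,0.05],3.5)
E
```

```text
tray inner far edge [[0.61118864 0.09411634]
 [0.70809246 0.09989819]
 [0.61256921 0.06740411]
 [0.7101617  0.05123415]]
tin2 lid near [[ 0.64296625 -0.02098502]
 [ 0.68789299 -0.01635215]]
clock 38.35 pos [0.6516 0.0636 0.078 ] grip 0.576 f [-0.42 -0.36 -1.26]
toolx [-0.031  0.058 -0.998] y [-0.081  0.995  0.06 ] z [ 0.996  0.083 -0.027]
tool delta [0.0744 0.0002 0.0073]
jaw 4.7 turn world -1.2 tool rad 0.022
```

{"method": "play_rows", "body": {"increments": "0.01 -0.003 0.01 0.02;0.02 0 0 0;0.02 0 0 0;0.02 0 0 0;0 0 0 0"}}

```text
clock: 38.85
position: [0.661, 0.057, 0.0034]
ee_rot: [0.001, 0.717, 0.038, 0.696]
ft_force: [-0.7, -0.6, -1.4]
grip_width: 0.576
```

```bash
python3 - <<'E'
from h import *
mg([0.661,0.062,0.04],3.5)
c=cam('scene');save(c,'s35',(220,150,370,262),5)
E
```

```text
clock 38.85 pos [0.661  0.057  0.0034] grip 0.576 f [-0.75 -0.63 -1.44]
toolx [-0.03   0.053 -0.998] y [-0.051  0.997  0.055] z [ 0.998  0.053 -0.027]
tool delta [ 0.0103  0.007  -0.0008]
jaw 3.0 turn world 0.5 tool rad -0.008
```

View pics/s35.png

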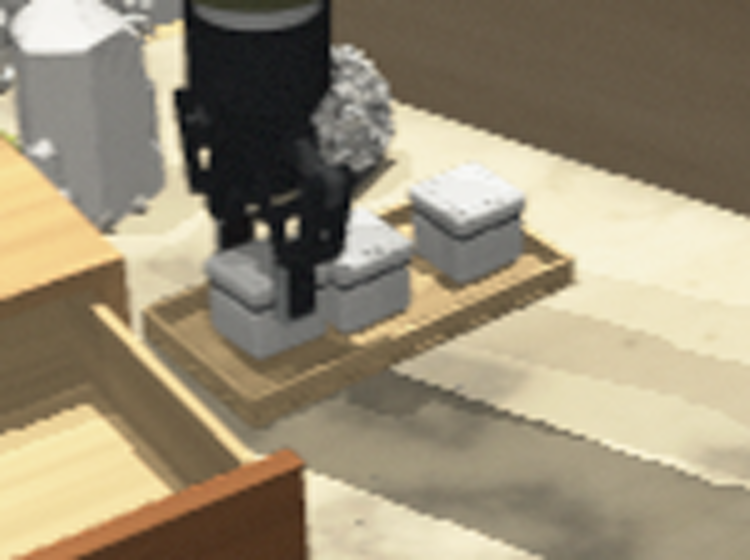

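{"method": "play_rows", "body": {"increments": "0 0.008 0 0;0.004 0.003 0 0;0.003 0 0 0;0.002 0 0 0;0 0 0 0"}}

```text
clock: 39.4
position: [0.6635, 0.0688, -0.0002]
ee_rot: [0.001, 0.714, 0.037, 0.699]
ft_force: [-0.0, -0.3, -0.8]
grip_width: 0.572
```

{"method": "play_rows", "body": {"increments": "0 0 0 0;0 0 0 0;0 0 0 0;-0.02 0 0 0;-0.03 0 0 0;-0.04 0 0 0;-0.04 0 0 0;0 0 0 0", "hand": -0.4}}

```text
clock: 40.2
position: [0.666, 0.0613, 0.1338]
ee_rot: [0.001, 0.715, 0.037, 0.698]
ft_force: [0.4, 0.2, -1.7]
grip_width: 0.701
```

```bash
python3 - <<'E'
from find import *
tip()
c=cam('scene');save(c,'s36',(80,130,280,290),4);save(c,'s36b',(220,150,370,262),5)
E
```

```text
clock 40.2 pos [0.666  0.0613 0.1338] grip 0.701 f [ 0.4   0.2  -1.69]
toolx [-0.025  0.054 -0.998] y [-0.05   0.997  0.055] z [ 0.998  0.051 -0.022]
```

View pics/s36.png

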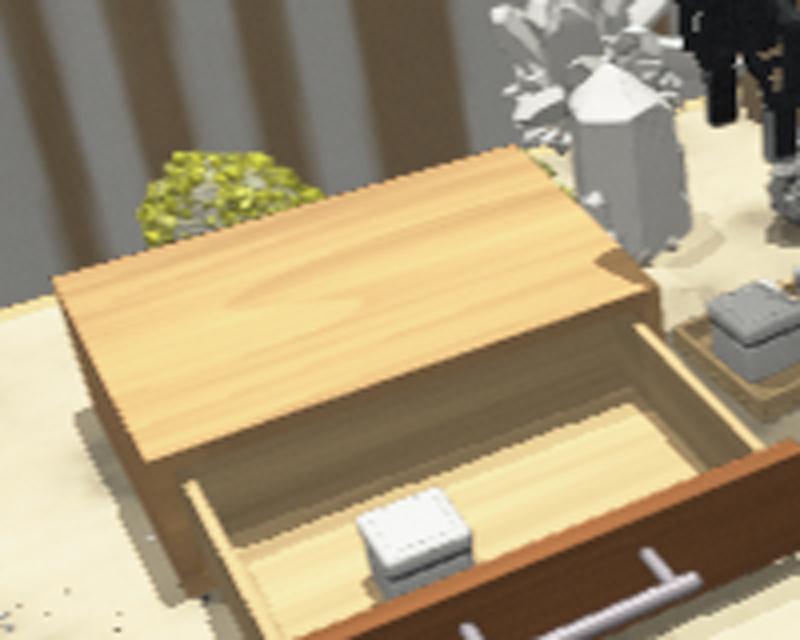

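View pics/s36b.png

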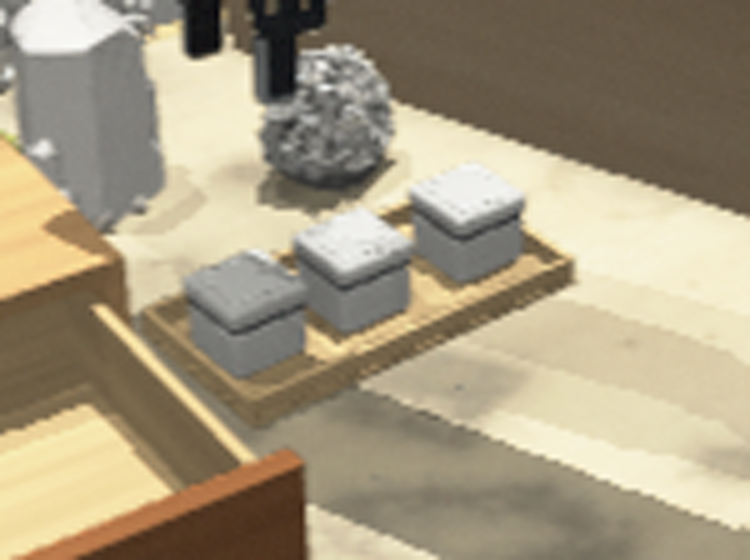

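```bash
python3 - <<'E'
from h import *
mg([0.437,0.297,0.17],0); print(get_obs()['joint_pos'])
E
```

```text
clock 40.25 pos [0.6649 0.061  0.1311] grip 0.703 f [-0.06 -0.1  -0.44]
toolx [-0.028  0.053 -0.998] y [-0.05   0.997  0.054] z [ 0.998  0.051 -0.025]
tool delta [ 0.0265  0.2488 -0.2164]
jaw 2.9 turn world -2.9 tool rad 0.051
[ 0.44773447  0.6423191  -0.87051859  1.36524952  0.42702384  1.35868761
 -0.36184591]
```

{"method": "play_rows", "body": {"increments": "0 0 -0.04 0.02;0 0.01 -0.045 0.03;0 0.02 -0.04 0;0 0.03 -0.035 0;0 0.035 -0.02 0;0 0.035 -0.01 0;0 0.035 0 0;0 0.035 0 0;0 0.02 0 0;0 0 0 0;0 0 0 0", "hand": 0.4}}

```text
clock: 41.35
position: [0.4641, 0.2795, 0.1367]
ee_rot: [0.02, 0.721, 0.014, 0.693]
ft_force: [-0.6, -0.3, -0.2]
grip_width: 0.301
```

```bash
python3 - <<'E'
from h import *
mg([0.437,0.297,0.17],0); print(get_obs()['joint_pos'])
c=cam('wrist');save(c,'w37')
E
```

```text
clock 41.35 pos [0.4641 0.2795 0.1367] grip 0.301 f [-0.62 -0.25 -0.21]
toolx [-0.039  0.047 -0.998] y [0.01  0.999 0.047] z [ 0.999 -0.008 -0.039]
tool delta [ 0.0151  0.0188 -0.0285]
jaw -0.5 turn world 0.5 tool rad -0.008
[ 0.28712133  0.3884291  -1.04983657  1.71948257  0.29016052  1.2321794
 -0.83562667]
```

View pics/w37.png

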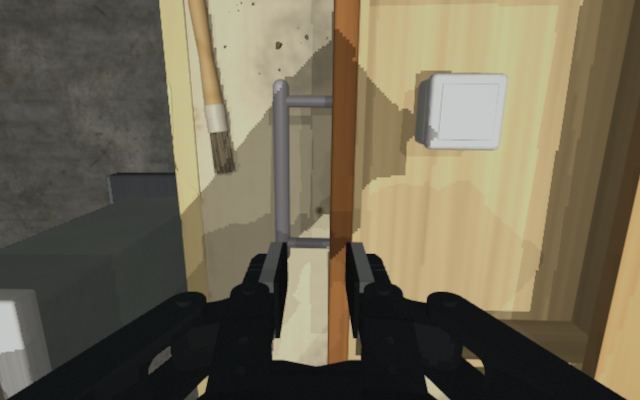

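```bash
python3 - <<'E'
from h import *
c=cam('wrist')
b=bp(c,[(281,85),(282,240)],.062); print('bar',b)
mg([0.5*(b[0,0]+b[1,0]),0.298,0.066],0)
E
```

```text
bar [[0.43659693 0.36116788]
 [0.43378976 0.25036513]]
clock 41.45 pos [0.4644 0.2788 0.1369] grip 0.298 f [ 1.03 -0.19  0.4 ]
toolx [-0.039  0.047 -0.998] y [0.011 0.999 0.047] z [ 0.999 -0.009 -0.039]
tool delta [ 0.1193  0.0155 -0.0266]
jaw -0.5 turn world 0.5 tool rad -0.009
```

{"method": "play_rows", "body": {"increments": "0 0.015 -0.026 -0.009;0.03 0 0 0;0.03 0 0 0;0 0 0 0"}}

```text
clock: 41.85
position: [0.4383, 0.292, 0.0772]
ee_rot: [0.02, 0.72, 0.013, 0.694]
ft_force: [-0.6, 0.6, 0.4]
grip_width: 0.299
```

```bash
python3 - <<'E'
from h import *
mg([0.4357,0.298,0.066],0)
c=cam('wrist');save(c,'w38')
E
```

```text
clock 41.85 pos [0.4383 0.292  0.0772] grip 0.299 f [-0.59  0.6   0.41]
toolx [-0.036  0.046 -0.998] y [0.011 0.999 0.045] z [ 0.999 -0.009 -0.036]
tool delta [ 0.0581  0.0055 -0.0023]
jaw -0.5 turn world 0.5 tool rad -0.009
```

View pics/w38.png

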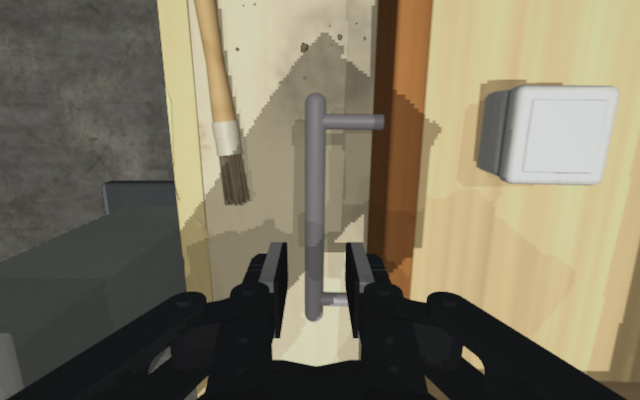

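Bar is centred between the fingers. Lower and grip.

{"method": "play_rows", "body": {"increments": "0.02 0.005 -0.002 -0.009;0.02 0 0 0;0.015 0 0 0;0 0 0 0"}}

```text
clock: 42.3
position: [0.4408, 0.2987, 0.0282]
ee_rot: [0.02, 0.717, 0.015, 0.697]
ft_force: [0.1, 0.2, -0.1]
grip_width: 0.298
```

{"method": "play_rows", "body": {"increments": "0 0 0 0;0 0 0 0;0 0 0 0;0 0 0 0", "hand": 1, "squeeze": 40}}

```text
clock: 42.7
position: [0.4411, 0.2987, 0.0294]
ee_rot: [0.021, 0.717, 0.015, 0.697]
ft_force: [1.1, 3.2, -11.5]
grip_width: 0.105
```

```bash
python3 - <<'E'
from h import *
mg([0.600,0.298,0.067],0)
E
```

```text
clock 42.7 pos [0.4411 0.2987 0.0294] grip 0.105 f [  1.08   3.23 -11.54]
toolx [-0.028  0.05  -0.998] y [0.009 0.999 0.05 ] z [ 1.    -0.008 -0.028]
tool delta [0.0045 0.0026 0.1578]
jaw -0.4 turn world 0.4 tool rad -0.008
```

{"method": "play_rows", "body": {"increments": "0 0 0.004 0;-0.0002 0 0.008 0;-0.0003 0 0.01 0;-0.0003 0 0.01 0;-0.0003 0 0.01 0;-0.0003 0 0.01 0;-0.0003 0 0.01 0;-0.0003 0 0.01 0;0 0 0.006 0;0 0 0 0"}}

```text
clock: 43.7
position: [0.5275, 0.2971, 0.0294]
ee_rot: [0.021, 0.717, 0.014, 0.697]
ft_force: [0.9, 0.6, -6.0]
grip_width: 0.105
```

```bash
python3 - <<'E'
from h import *
mg([0.602,0.299,0.077],0);print(get_obs()['joint_pos'])
E
```

```text
clock 43.7 pos [0.5275 0.2971 0.0294] grip 0.105 f [ 0.88  0.63 -5.98]
toolx [-0.028  0.049 -0.998] y [0.011 0.999 0.049] z [ 1.    -0.01  -0.028]
tool delta [-0.003   0.005   0.0731]
jaw -0.5 turn world 0.5 tool rad -0.01
[ 0.13302655  0.62412772 -0.90614387  1.6603684   0.4768306   1.10275672
 -0.90479935]
```

{"method": "play_rows", "body": {"increments": "-0.0002 0 0.006 0;-0.0003 0 0.01 0;-0.0003 0 0.01 0;-0.0003 0 0.01 0;-0.0003 0 0.01 0;-0.0002 0 0.006 0;-0.0002 0 0.005 0;0 0 0 0"}}

```text
clock: 44.5
position: [0.5898, 0.296, 0.0294]
ee_rot: [0.021, 0.717, 0.013, 0.697]
ft_force: [1.4, 1.1, -5.7]
grip_width: 0.101
```

{"method": "play_rows", "body": {"increments": "0 0 0.004 0;0 0 0.003 0;0 0 0.003 0;0 0 0 0"}}

```text
clock: 44.9
position: [0.6004, 0.2958, 0.0294]
ee_rot: [0.021, 0.717, 0.013, 0.697]
ft_force: [1.9, 0.8, -5.4]
grip_width: 0.107
```

```bash
python3 - <<'E'
from h import *
mg([0.602,0.299,0.077],0)
c=cam('wrist');save(c,'w40');c=cam('scene');save(c,'s40',(80,130,280,290),4)
E
```

```text
clock 44.9 pos [0.6004 0.2958 0.0294] grip 0.107 f [ 1.85  0.79 -5.4 ]
toolx [-0.027  0.048 -0.998] y [0.011 0.999 0.048] z [ 1.    -0.009 -0.028]
tool delta [-0.0009  0.0055  0.0003]
jaw -0.5 turn world 0.5 tool rad -0.009
```

View pics/w40.png

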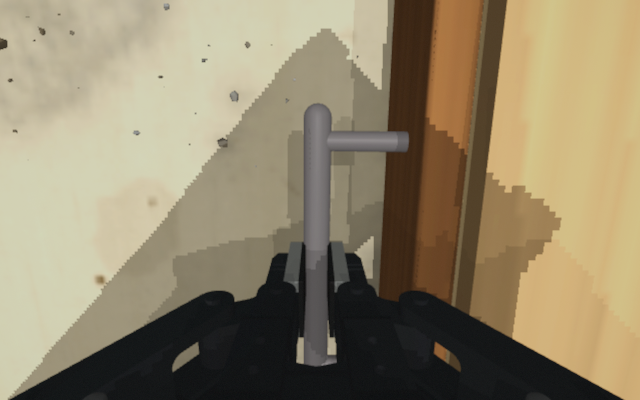

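View pics/s40.png

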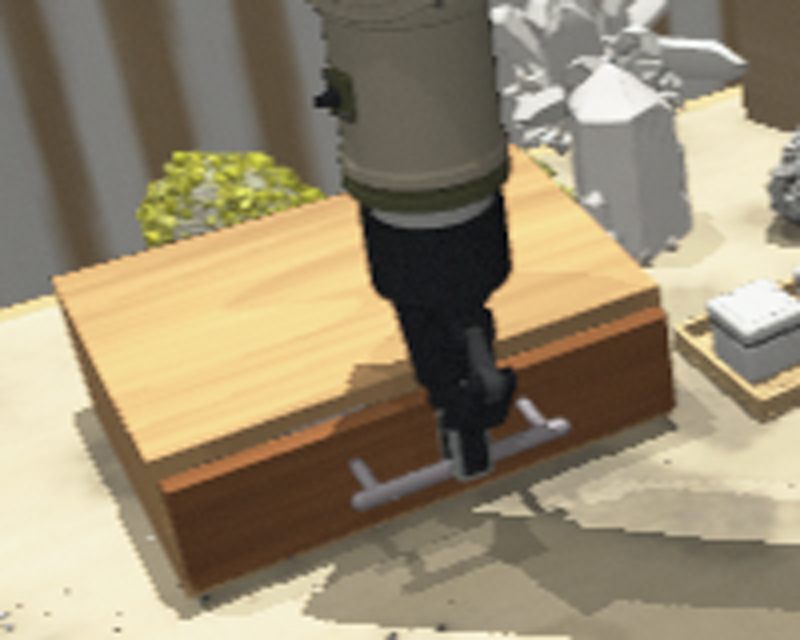

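{"method": "play_rows", "body": {"increments": "0 0 0.002 0;0 0 0.002 0;0 0 0.002 0;0 0 0 0"}}

```text
clock: 45.4
position: [0.6002, 0.2956, 0.0294]
ee_rot: [0.018, 0.72, 0.013, 0.693]
ft_force: [2.0, 1.2, -4.7]
grip_width: 0.104
```

{"method": "play_rows", "body": {"increments": "0 0 0.002 0;0 0 0.002 0;0 0 0 0"}}

```text
clock: 45.7
position: [0.6001, 0.2955, 0.0294]
ee_rot: [0.016, 0.723, 0.013, 0.691]
ft_force: [0.5, -0.5, -4.6]
grip_width: 0.106
```

{"method": "play_rows", "body": {"increments": "0 0 0 0;0 0 0 0;0 0 0 0", "hand": 0.4}}

```text
clock: 46.0
position: [0.6017, 0.2963, 0.0307]
ee_rot: [0.017, 0.722, 0.013, 0.692]
ft_force: [-0.0, 0.5, 0.2]
grip_width: 0.304
```

```bash
python3 - <<'E'
from h import *
tip()
c=cam('wrist');save(c,'w41')
E
```

```text
clock 46.0 pos [0.6017 0.2963 0.0307] grip 0.304 f [-0.01  0.52  0.16]
toolx [-0.042  0.042 -0.998] y [0.006 0.999 0.042] z [ 0.999 -0.004 -0.042]
```

View pics/w41.png

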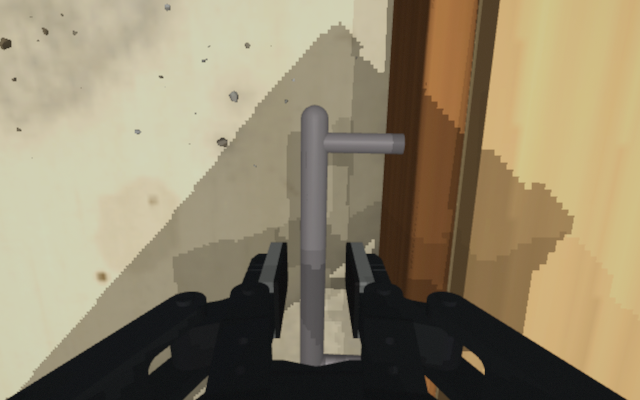

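{"method": "play_rows", "body": {"increments": "-0.015 0 -0.0006 0;-0.025 0 -0.001 0;-0.03 0 -0.001 0;-0.04 0 -0.002 0;-0.02 -0.02 -0.03 0;0 -0.04 -0.03 0;0 -0.04 -0.03 0;0 -0.04 -0.03 0;0 -0.04 -0.02 0;0 -0.04 0 0;0 0 0 0;0 0 0 0"}}

```text
clock: 47.25
position: [0.4581, 0.0676, 0.1715]
ee_rot: [0.015, 0.718, 0.013, 0.696]
ft_force: [-0.1, -0.0, 0.2]
grip_width: 0.304
```

```bash
python3 - <<'E'
from find import *
tip()
c=find();save(c,'t42');c=cam('scene');save(c,'s42')
save(c,'s42b',(80,130,280,290),4)
c=cam('wrist');save(c,'w42')
E
```

```text
clock 47.25 pos [0.4581 0.0676 0.1715] grip 0.304 f [-0.13 -0.05  0.2 ]
toolx [-0.031  0.039 -0.999] y [0.004 0.999 0.039] z [ 1.    -0.003 -0.031]
[294. 164.] [663.8  57.2] [47.7 28.5] 8.8
[315. 167.] [665.3  -2.1] [47.  47.2] 3.0
[343. 170.] [669.  -82.2] [46.9 47.5] 3.4
```

View pics/t42.png

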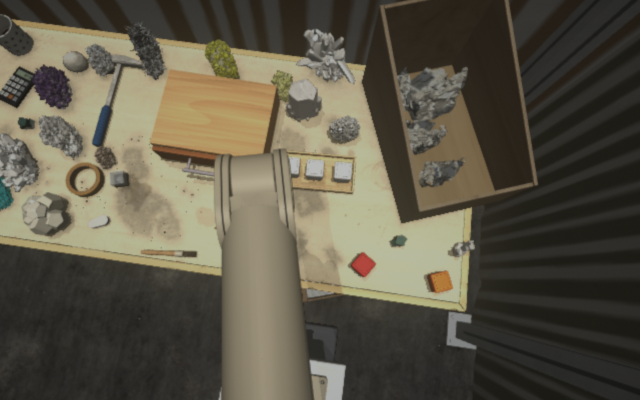

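View pics/s42.png

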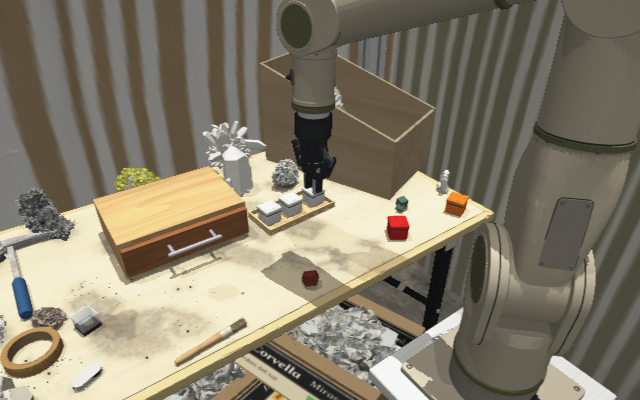

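View pics/s42b.png

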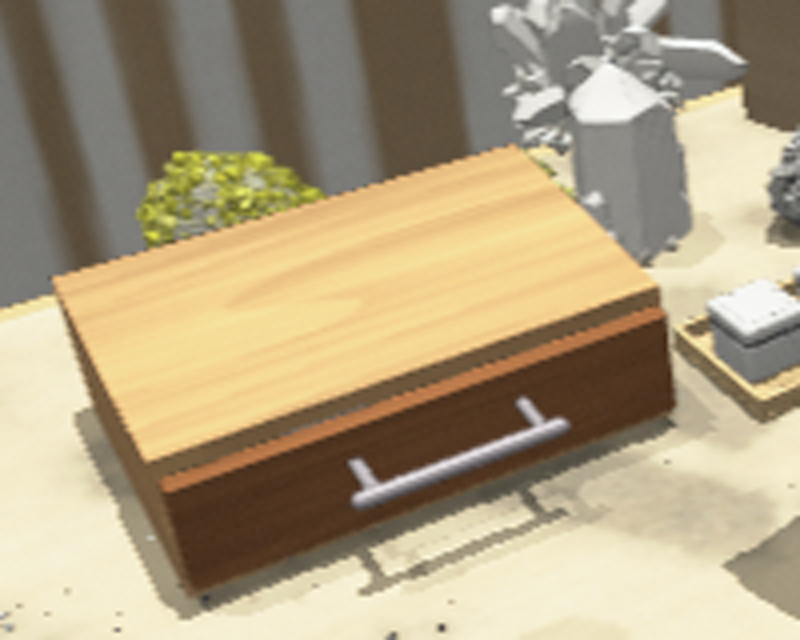

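View pics/w42.png

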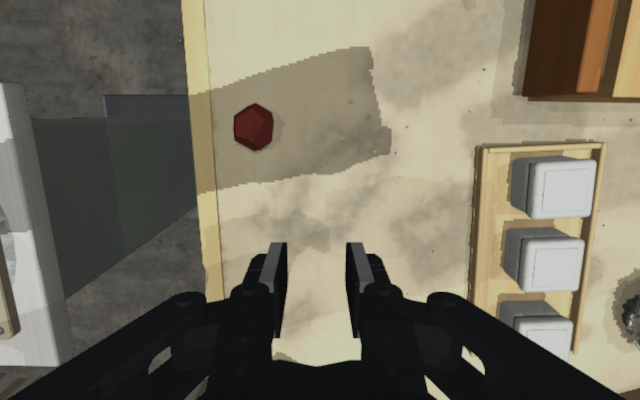

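```bash
python3 - <<'E'
from h import *
import cv2
c=cam('scene')
print('closed bar scene',bp(c,[(80+362/4,130+499/4),(80+562/4,130+425/4)],.062))
print('open bar scene s36? ', bp(c,[(80+690/4,130+580/4),(80+475/4,130+632/4)],.062))
print('ajar bar at start scene', bp(c,[(80+370/4,150+435/4),(80+570/4,150+357/4)],.062))
print('panel top back edge vs roof front (scene):',bp(c,[(80+160/4,130+482/4),(80+660/4,130+310/4)],.092),bp(c,[(80+150/4,130+460/4),(80+658/4,130+288/4)],.1))
E
```

```text
closed bar scene [[0.6031527  0.35471968]
 [0.59989262 0.2339318 ]]
open bar scene s36?  [[0.43666847 0.23815664]
 [0.46671565 0.34647283]]
ajar bar at start scene [[0.58720325 0.35615705]
 [0.58656658 0.23520242]]
panel top back edge vs roof front (scene): [[0.64292814 0.44686242]
 [0.63350087 0.14774878]] [[0.65420047 0.44710354]
 [0.64510176 0.14215339]]
```

```bash
python3 - <<'E'
import cv2
a=cv2.imread('pics/w41.png')[0:240,380:520]
b=cv2.imread('pics/w3.png')[0:240,370:510]
import numpy as np
cv2.imwrite('pics/cmp.png',cv2.resize(np.hstack([b,a]),None,fx=2.4,fy=2.4,interpolation=cv2.INTER_CUBIC))
E
```

```text
(no output)
```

View pics/cmp.png

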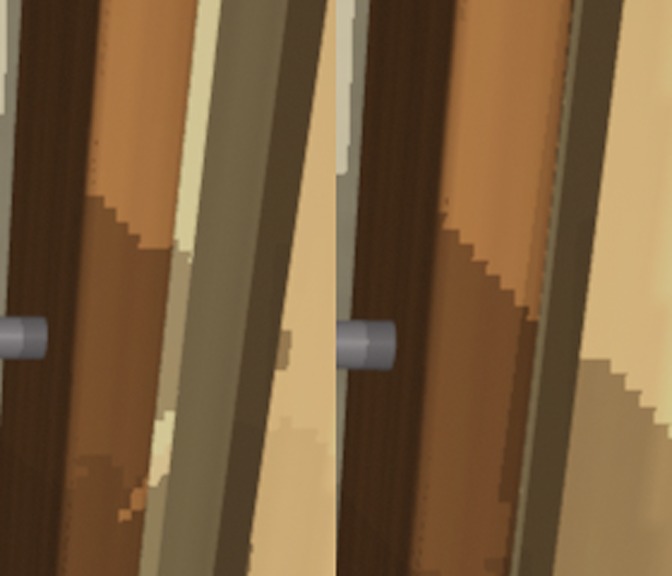

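```bash
python3 - <<'E'
from h import *
mg([0.55,0.297,0.16],0)
E
```

```text
clock 47.45 pos [0.4581 0.0693 0.1708] grip 0.298 f [-0.39  0.07  0.36]
toolx [-0.033  0.041 -0.999] y [0.001 0.999 0.041] z [ 0.999  0.001 -0.033]
tool delta [0.0637 0.2272 0.0923]
jaw 0.0 turn world -0.0 tool rad 0.001
```

{"method": "play_rows", "body": {"increments": "0 0.04 0.015 0;0 0.04 0.015 0;0 0.04 0.015 0;0 0.04 0.015 0;0 0.04 0.015 0;0 0.025 0.01 0;0.02 0 0 0;0.03 0 0 0;0 0 0 0", "hand": 1}}

```text
clock: 48.35
position: [0.5414, 0.3168, 0.1228]
ee_rot: [0.014, 0.721, 0.019, 0.692]
ft_force: [-1.1, -0.1, -0.6]
grip_width: 0.005
```

```bash
python3 - <<'E'
from h import *
mg([0.555,0.297,0.062],0)
E
```

```text
clock 48.35 pos [0.5414 0.3168 0.1228] grip 0.005 f [-1.07 -0.07 -0.59]
toolx [-0.041  0.047 -0.998] y [-0.007  0.999  0.047] z [ 0.999  0.009 -0.04 ]
tool delta [ 0.1057 -0.0227  0.0158]
jaw 0.5 turn world -0.5 tool rad 0.009
```

{"method": "play_rows", "body": {"increments": "0.03 -0.02 0.005 0.009;0.03 0 0.003 0;0.03 0 0.003 0;0.01 0 0 0;0 0 0 0"}}

```text
clock: 48.85
position: [0.5498, 0.3065, 0.0242]
ee_rot: [0.017, 0.72, 0.019, 0.693]
ft_force: [0.7, 0.4, 1.1]
grip_width: -0.002
```

```bash
python3 - <<'E'
from h import *
mg([0.582,0.297,0.062],0)
c=cam('wrist');save(c,'w43')
E
```

```text
clock 48.85 pos [0.5498 0.3065 0.0242] grip -0.002 f [0.72 0.36 1.08]
toolx [-0.039  0.051 -0.998] y [-0.001  0.999  0.051] z [ 0.999  0.003 -0.038]
tool delta [ 0.0071 -0.0076  0.0307]
jaw 0.2 turn world -0.2 tool rad 0.003
```

View pics/w43.png

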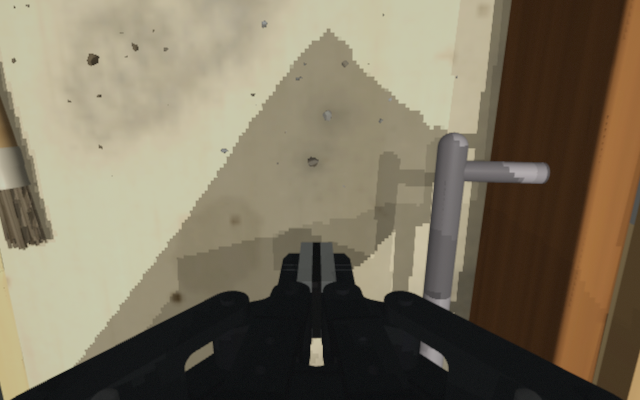

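{"method": "play_rows", "body": {"increments": "-0.004 -0.007 0.01 0;-0.0003 0 0.008 0;0 0 0.004 0;0 0 0.003 0;0 0 0 0"}}

```text
clock: 49.4
position: [0.581, 0.3001, 0.0346]
ee_rot: [0.019, 0.718, 0.02, 0.696]
ft_force: [-0.7, 0.1, 0.5]
grip_width: -0.002
```

{"method": "play_rows", "body": {"increments": "0 0 0.003 0;0 0 0.003 0;0 0 0.003 0;0 0 0 0"}}

```text
clock: 49.8
position: [0.5886, 0.3007, 0.0341]
ee_rot: [0.018, 0.719, 0.02, 0.695]
ft_force: [-1.6, 0.5, 0.9]
grip_width: 0.002
```

```bash
python3 - <<'E'
from h import *
mg([0.582,0.297,0.07],0)
c=cam('wrist');save(c,'w44')
E
```

```text
clock 49.8 pos [0.5886 0.3007 0.0341] grip 0.002 f [-1.62  0.51  0.87]
toolx [-0.034  0.054 -0.998] y [-0.002  0.999  0.054] z [ 0.999  0.004 -0.034]
tool delta [ 0.0107 -0.0018 -0.0078]
jaw 0.2 turn world -0.2 tool rad 0.004
```

View pics/w44.png

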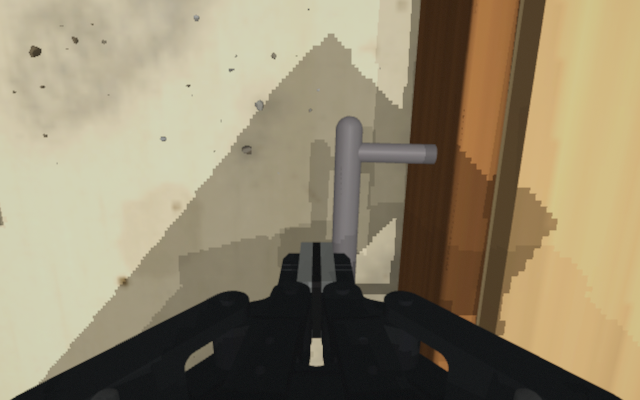

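{"method": "play_rows", "body": {"increments": "0.005 0 0 0;0 0 0.003 0;0 0 0.002 0;0 0 0 0"}}

```text
clock: 50.25
position: [0.5883, 0.3006, 0.0337]
ee_rot: [0.015, 0.721, 0.019, 0.692]
ft_force: [0.8, -0.7, 2.7]
grip_width: 0.001
```

{"method": "play_rows", "body": {"increments": "0 0 0.002 0;0 0 0.002 0;0 0 0 0"}}

```text
clock: 50.55
position: [0.5881, 0.3005, 0.0337]
ee_rot: [0.013, 0.724, 0.018, 0.689]
ft_force: [-0.9, -1.4, 3.3]
grip_width: 0.002
```

{"method": "play_rows", "body": {"increments": "0 0 -0.01 0;0 0 -0.02 0;-0.03 0 -0.01 0;-0.04 0 -0.005 0;-0.04 0 0 0;0 -0.04 -0.02 0;0 -0.04 -0.01 0;0 -0.04 0 0;0 -0.04 0 0;0 0 0 0;0 0 0 0", "hand": -1}}

```text
clock: 51.65
position: [0.5173, 0.1312, 0.1418]
ee_rot: [0.012, 0.722, 0.019, 0.692]
ft_force: [0.3, 0.9, 0.8]
grip_width: 0.999
```

```bash
python3 - <<'E'
from find import *
tip()
c=cam('scene');save(c,'s45',(80,120,480,320),2)
save(c,'s45b',(80,130,280,290),4)
E
```

```text
clock 51.65 pos [0.5173 0.1312 0.1418] grip 0.999 f [0.3  0.86 0.85]
toolx [-0.042  0.044 -0.998] y [-0.009  0.999  0.045] z [ 0.999  0.011 -0.042]
```

View pics/s45.png

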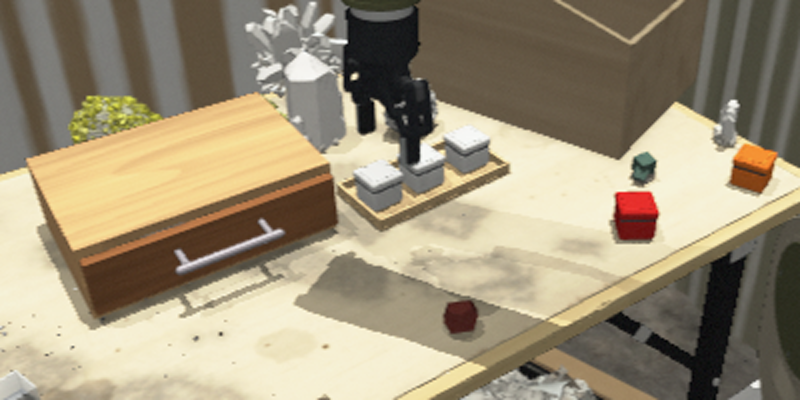

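View pics/s45b.png

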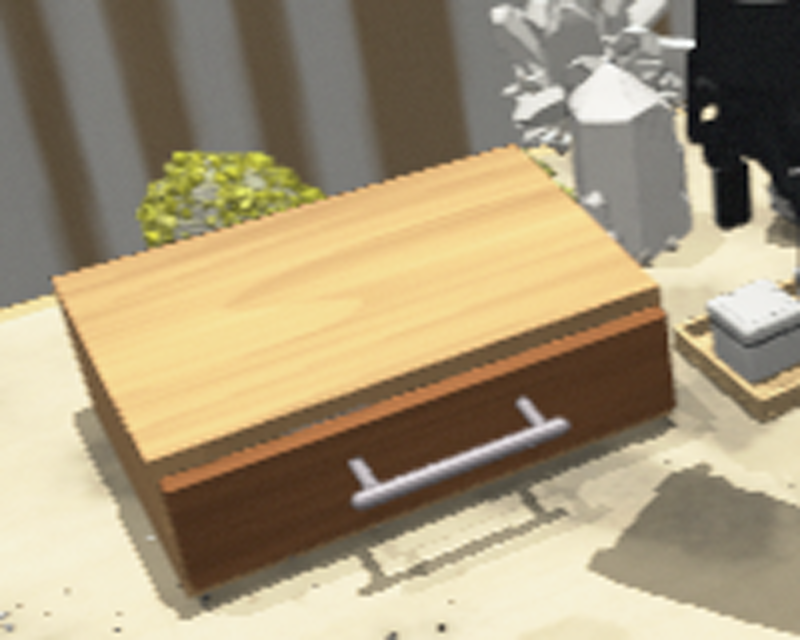

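Nothing moved in the second push, so the drawer is at its stop. The tins sit flat in the tray, the minerals are in place, and the arm is clear.

```bash
python3 -c "
from workcell import workorder
print(workorder.hand_in())"
```

```text
the job is handed in; nothing more can be done
None
```

The job is handed in: all four tins that were there are sorted, the drawer is shut, and the arm stands clear, at about 52 s of the 210 s allowed.

- **Sorting:** One tin pulled about 4 N when lifted, so it is full and stands on the drawer floor. The other three pulled about 1 N, so they are empty and stand flat and apart in the tray.
- **Left alone:** The red and orange look-alikes, the garnet and the fluorite were not touched, and they look unmoved in the last pictures. One tin was knocked a few centimetres during the run, so I measured it again before picking it up.
- **Drawer:** I pushed it in until it stopped. A second light push moved nothing, and the handle had travelled about 165–166 mm from fully open. A thin line of about 1–2 mm still shows at the panel's top edge; I took it as the drawer's normal gap, because the pushes met a firm stop.
- **What disagreed:** The fingertips sit about 20–40 mm further back from the reported tool point than the text says. My first grasp at the handle closed above the bar because of this. I measured the real offset by lowering the fingertips to the table, then corrected for it. The tool also ended up tilted by about 3 degrees from pressing on stops, which did no visible harm.

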